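# Make up two drip-line service kits on the greenhouse bench

### The job

Make up the two irrigation service kits from the row of stock: in the blue tray, the red-handled valve in the narrow black-lined cell and the green filter in the wide cell; in the yellow tray, the grey tee in the narrow black-lined cell, the orange filter in the middle cell and the black regulator in the cell at the far end from the narrow one. Set each part down (do not drop it) upright on the floor of its cell, as it stands in the stock. Leave the white filter, the onion pot and the bottle where they are.

Things in the scene. Friction and masses are not known exactly. Their poses are not given: they have to be found in the camera images.
- blue_tray: Blue low tray fixed to the bench, 102 (x) by 134 (y) mm, walls and dividers 4 mm thick, 18 mm high, floor 4 mm thick. Origin: centre of underside, z up; turned up to 0.22 rad. Cells 94 mm long in x, centred at x = 0, side by side along y: narrow (52 mm wide, black-lined floor) at y = -37 mm, wide (70 mm, bare floor) at y = +28 mm.
- yellow_tray: Yellow low tray fixed to the bench, 102 (x) by 208 (y) mm, walls and dividers 4 mm thick, 18 mm high, floor 4 mm thick. Origin: centre of underside, z up; turned up to 0.22 rad. Cells 94 mm long in x, centred at x = 0, side by side along y: narrow (52 mm wide, black-lined floor) at y = -74 mm, middle (70 mm, bare floor) at y = -9 mm, end (70 mm, bare floor) at y = +65 mm.
- valve: Brass ball valve with a red bar handle. Body along its own x, 72 mm long, with square end collars, 32 mm wide and 32 mm high, on which it stands (outer 14 mm of each end). The red handle is a bar along x, 56 mm long, 14 mm thick (y), z = 44 to 66 mm, fixed to the body; best pinched across its 14 mm. About 180 g. Origin: centre of the underside, z up.
- tee: Grey plastic pipe tee, standing with its branch up. Run along its own x, 72 mm long, with square end collars, 32 mm wide and 32 mm high, on which it stands (outer 14 mm of each end); the round branch on the middle rises straight up to z = 66 mm, 28 mm in diameter, with a dark bore on top; grip it by the branch. About 80 g. Origin: centre of the underside, z up.
- green_filter: Green disc filter cartridge, upright cylinder 42 mm in diameter (44 mm at the end caps, the lowest and the top 8 mm) and 76 mm high, green top with a small dark dot; about 90 g. Origin: centre of its underside, z up along its axis.
- orange_filter: Orange disc filter cartridge, upright cylinder 42 mm in diameter (44 mm at the end caps, the lowest and the top 8 mm) and 76 mm high, orange top with a small dark dot; about 90 g. Origin: centre of its underside, z up along its axis.
- white_filter: White disc filter cartridge, upright cylinder 42 mm in diameter (44 mm at the end caps, the lowest and the top 8 mm) and 76 mm high, white top with a small dark dot. A spare, stays in the stock row; about 90 g. Origin: centre of its underside, z up along its axis.
- regulator: Black pressure regulator, upright and round: base 48 mm in diameter up to z = 24 mm, body 40 mm in diameter from z = 24 to 60 mm, brass adjusting cap 26 mm in diameter on top up to z = 72 mm; grip it by the 40 mm body. About 160 g. Origin: centre of the underside, z up.
- onion_pot: Bystander: black plant pot with a young onion, 106 mm in diameter at the rim, 98 mm high, leaves to about 230 mm, off to the left (+y). Origin: centre of its underside.
- feed_bottle: Bystander: white bottle with a green cap, 68 mm in diameter, 150 mm high, off to the right (-y). Origin: centre of its underside.
Mind the look-alikes: they are no part of the job. Of the things shaped like the valve, the brass one is meant.

How it is judged:
At the end, for the whole second after the job is handed in: Each part in the cell named in the goal: on its floor within 4 mm, from the centre at most 14.5 mm along and 12.5 mm across (narrow) or 27.5 and 15.5 mm (wide), tilt under 0.12 rad, released, at rest. White filter, pot and bottle within 20 mm of their starts (x of valve in the frame of blue_tray between -0.0145 and 0.0145 m and y of valve in the frame of blue_tray between -0.0495 and -0.0245 m and z of valve in the frame of blue_tray between 0 and 0.008 m and angle between each of valve, green_filter, tee, orange_filter, regulator's own z axis and vertical below 0.12 rad and linear speed of each of valve, green_filter, tee, orange_filter, regulator below 0.02 m/s and angular speed of each of valve, green_filter, tee, orange_filter, regulator below 0.2 rad/s and contact force between the fingers and valve below 0.1 N and x of green_filter in the frame of blue_tray between -0.0275 and 0.0275 m and y of green_filter in the frame of blue_tray between 0.0125 and 0.0435 m and z of green_filter in the frame of blue_tray between 0 and 0.008 m and contact force between the fingers and green_filter below 0.1 N and x of tee in the frame of yellow_tray between -0.0145 and 0.0145 m and y of tee in the frame of yellow_tray between -0.0865 and -0.0615 m and z of tee in the frame of yellow_tray between 0 and 0.008 m and contact force between the fingers and tee below 0.1 N and x of orange_filter in the frame of yellow_tray between -0.0275 and 0.0275 m and y of orange_filter in the frame of yellow_tray between -0.0245 and 0.0065 m and z of orange_filter in the frame of yellow_tray between 0 and 0.008 m and contact force between the fingers and orange_filter below 0.1 N and x of regulator in the frame of yellow_tray between -0.0275 and 0.0275 m and y of regulator in the frame of yellow_tray between 0.0495 and 0.0805 m and z of regulator in the frame of yellow_tray between 0 and 0.008 m and contact force between the fingers and regulator below 0.1 N and distance of each of white_filter, onion_pot, feed_bottle from where it was at the start of the episode below 0.02 m); the robot touches nothing.
It fails at once if the white filter, the onion pot or the bottle was shifted by more than 20 mm (distance of any of white_filter, onion_pot, feed_bottle from where it was at the start of the episode above 0.02 m).
It fails at once if a part was dropped or thrown (faster than 0.7 m/s with no finger on it) ((linear speed of valve above 0.7 m/s and contact force between the fingers and valve below 0.05 N) or (linear speed of green_filter above 0.7 m/s and contact force between the fingers and green_filter below 0.05 N) or (linear speed of tee above 0.7 m/s and contact force between the fingers and tee below 0.05 N) or (linear speed of orange_filter above 0.7 m/s and contact force between the fingers and orange_filter below 0.05 N) or (linear speed of regulator above 0.7 m/s and contact force between the fingers and regulator below 0.05 N)).
It also fails if it takes over 120 s, if anything falls off the work surface, if the arm or the gripper's body presses on something with over 40 N, if the wrist force passes 120 N, or if a joint passes its speed limit or range.

### The arm

A 6-joint arm with a two-finger parallel gripper is mounted at the origin on the work surface. World frame = base frame: x ahead of the robot, y to its left, z up, the work surface at z = 0. Lengths are in m, angles in rad, forces in N, time in s.
With the tool pointing down it reaches from about 0.225 to 0.875 m from the base axis. Payload 3.4 kg.
Tool frame: the origin (TCP) lies between the finger pads; the fingertips stand 25 mm ahead of it and the grasp point (between the pads) lies 6 mm ahead of it (manip.tips_ahead is the distance from the TCP to the fingertips, in m); z points along the fingers, x is the direction in which the jaws open and shut, and the axes are right-handed (so a half turn about z gives the same grasp; the last joint's range is limited). The gripper opens to 85 mm and grips with 20 to 120 N. Pads are 22 mm wide; open, the fingers measure 114 mm over their backs; the gripper's body (76 mm by 85 mm) begins 54 mm behind the grasp point. The pads swing forward as they close: fully open they stand 13 mm farther back than shut.
Start: joints at [-1.404, 0.276, 1.505, -0, 1.361, -0.121], TCP at [0.163, -0.551, 0.256] pointing down, gripper open.
Joint ranges: [-2.89, 2.89], [-0.75, 2.08], [0.22, 2.7], [-1.18, 4.32], [0.11, 2.71], [-2.7, 2.7]. Speed limits (rad/s): [2.57, 2.57, 3.14, 3.14, 3.14, 3.14].

### API

Orientations are given as a unit quaternion [w, x, y, z].
In Python, from rig import manip gives the robot as it stands. The module is installed in compiled form; this text tells all that it offers.
- The arm moves only by the tool send_rows, never from a script. Its argument "plan" is a list of rows, each an object with "linear": the shift along the tool's x, y, z in m, a list of three; "delta_rot": the turn, a rotation vector about the tool's x, y, z in degrees, a list of three; "fingers": the finger opening in m, from 0 to 0.0854. A call has 1 to 12 rows; each row shifts and turns the pose as measured when the row begins, along the tool's axes as they then stand; what a row does not reach is not made up. A row lasts 1/12 s, in which the tool goes at most 41.7 mm and 7.16 degrees, less where a joint would pass 70% of its speed; a pose out of reach is approached as far as the arm can. A call with a gripper value outside its range is refused whole. The fingers move at their own pace and stop on an object; "force" is the grip in N (left out, the last holds). Time passes only in rows, so rows that do not move let the fingers close. It gives the time, the measured TCP pose, the force and the opening at its end, in the units of the state.
- manip.get_state(): the state, without advancing time (a new reading comes with each control period).
- manip.get_image(name): name is "scene" or "top"; returns the picture (384x512x3 uint8, red, green, blue); there is no depth.
- manip.camera_info(name): a dict with "K" (3x3 intrinsics, pixels), "dist" ([k1, k2, p1, p2, k3] as OpenCV has them; the pictures are not rectified), "rvec" (rotation vector, rad) and "tvec" (3), from world to camera coordinates, as OpenCV has them. Camera axes: x right, y down, z forward; pixel columns grow to the right and rows downward; lengths in m; the calibration is good to about 2 mm. A picture is of the moment at which its call begins. camera_info takes no time and is no camera call.
- manip.sign_off(): hands the job in, once; it reports no verdict.
Trained networks look in the newest picture that a camera, given by its name, has taken for a name from the list of things; names that differ only in an ending like _2 or _b are one class to them, and where a whole thing is asked for, a point or a joint stands for the part that bears it (a point fixed in the world has none). Each returns a list of dicts, best first, with "p" (0 to 1); they miss things now and then, are a little off and sometimes report something else, mostly with a low value. They report only what shows in the picture. A call takes as long as a camera call. They do not tell look-alikes from the thing itself.
- manip.find_in(thing, camera): "extent" ([left, top, right, bottom] in pixels, round what is visible of it).
- manip.masks_of(thing, camera): "pixels" (384x512 bool, what is visible of it) and "extent" ([left, top, right, bottom] in pixels, round what is visible of it).
The state is a dict: "clock": time; "qpos": joint angles; "qd": joint speeds; "effort": joint torques, N m; "position": TCP position; "ee_rot": TCP orientation; "contact_force": force on the tool from outside, world axes, zero at the start; "moment": the same for the moment, N m; "width": finger opening in m.
Only numpy, scipy, OpenCV 4.12 (cv2) and the standard library are available. Lean on these libraries where they do the work, as an engineer would, in place of code of your own. Each camera call takes 0.05 s, during which the arm holds its last target. There are 200 camera calls.

## Working session

There is one attempt and no reset: what is moved stays moved. The work goes in short steps, Python scripts to look and compute and a tool call to move; the robot and the scene stay as the last step left them, time stands still between calls to the robot, and variables do not carry over. Pictures are saved under pics/ and viewed, about 12 in all and at most 16, crops included, and the job is handed in when it is done.

Besides the shell and the picture viewer there is one more tool, called by a JSON object that holds its "name" and its "arguments". send_rows: Moves the arm, as the interface text tells. Its arguments: {"type":"object","properties":{"plan":{"type":"array","items":{"type":"object","properties":{"linear":{"type":"array","items":{"type":"number"}},"delta_rot":{"type":"array","items":{"type":"number"}},"fingers":{"type":"number"}}}},"force":{"type":"number"}},"required":["plan"]}

```bash
mkdir -p pics; python3 - <<'E'
from rig import manip
import cv2
for n in("top","scene"):
    cv2.imwrite(f"pics/{n}0.png",cv2.resize(manip.get_image(n)[:,:,::-1],(768,576)))
    print(n,manip.camera_info(n))
print(manip.get_state())
for n in ("blue_tray","yellow_tray","valve","tee","green_filter","orange_filter","white_filter","regulator","onion_pot","feed_bottle"):
    print(n,[(round(d["p"],2),[int(v) for v in d["extent"]]) for d in manip.find_in(n,"top")])
E
```

```text
top {'K': array([[406.42373342,   0.        , 250.7936654 ],
       [  0.        , 406.42373342, 191.10778725],
       [  0.        ,   0.        ,   1.        ]]), 'dist': array([-0.13084868,  0.        ,  0.        ,  0.        ,  0.        ]), 'rvec': array([ 2.1755728 , -2.14723864,  0.13009029]), 'tvec': array([-0.01096664,  0.50137747,  1.05711951])}
scene {'K': array([[379.2558653 ,   0.        , 255.67907892],
       [  0.        , 379.2558653 , 185.27111639],
       [  0.        ,   0.        ,   1.        ]]), 'dist': array([-0.08241901,  0.        ,  0.        ,  0.        ,  0.        ]), 'rvec': array([ 0.84956724,  2.67339455, -0.89684935]), 'tvec': array([ 0.40167272, -0.20460669,  1.29973763])}
{'clock': 0.1, 'qpos': array([-1.40400542e+00,  2.76551162e-01,  1.50601258e+00, -2.80863020e-05,
        1.36070677e+00, -1.20985975e-01]), 'qd': array([-0.00088266, -0.0005918 , -0.00388905,  0.00121859, -0.00062869,
       -0.0017975 ]), 'effort': array([ 6.54511005e-04, -4.17701590e+01, -2.46404314e+01, -2.45226929e-04,
        5.70569246e-03,  3.17710658e-06]), 'position':
[... 208 characters left out ...]
': array([ 0.02817023,  0.00953258, -0.02528744]), 'width': 0.08518858397423588}
blue_tray [(0.88, [284, 126, 338, 169])]
yellow_tray [(0.87, [159, 129, 231, 168]), (0.37, [213, 207, 231, 224])]
valve [(0.92, [129, 204, 143, 234]), (0.57, [92, 228, 116, 253])]
tee [(0.71, [347, 201, 374, 230]), (0.19, [215, 208, 231, 228])]
green_filter [(0.7, [311, 209, 330, 226])]
orange_filter [(0.79, [215, 209, 230, 226])]
white_filter [(0.53, [173, 194, 192, 217])]
regulator [(0.66, [261, 205, 282, 221]), (0.62, [215, 206, 229, 227]), (0.45, [54, 150, 112, 190])]
onion_pot [(0.71, [53, 150, 108, 189])]
feed_bottle [(0.77, [393, 165, 429, 197]), (0.46, [308, 208, 331, 227]), (0.35, [212, 209, 230, 227])]
```

View pics/top0.png

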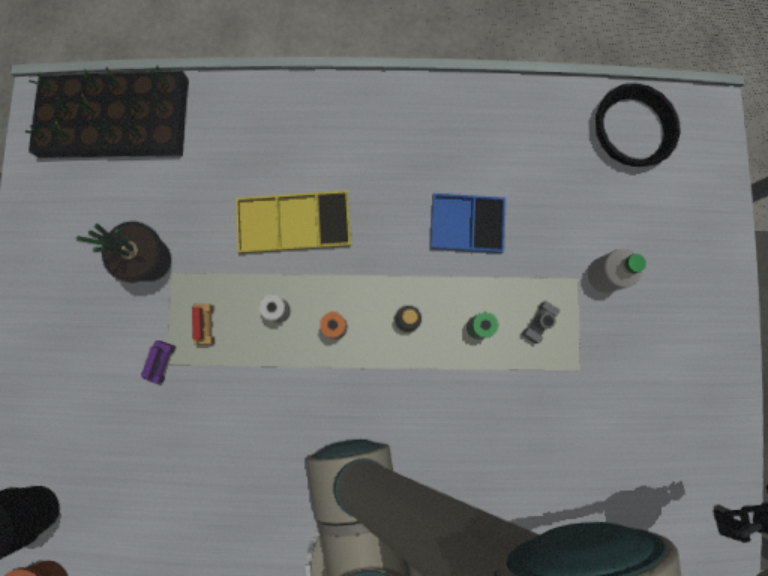

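View pics/scene0.png

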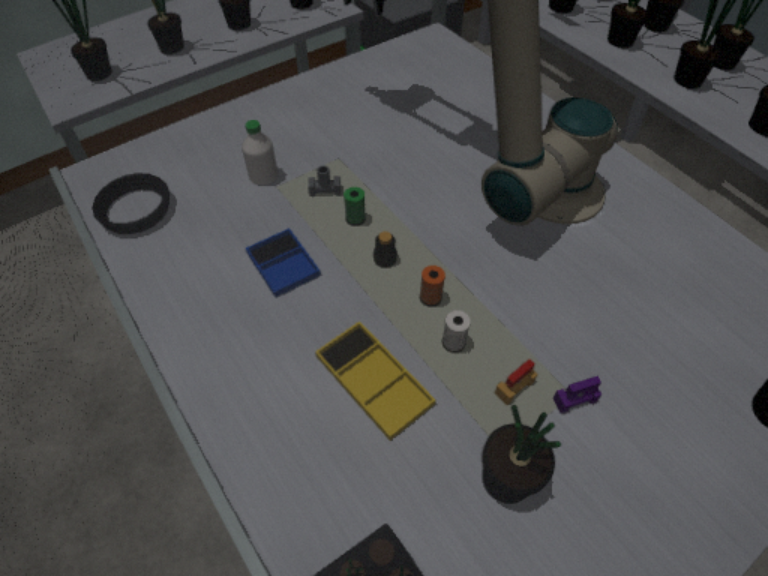

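```bash
cat > h.py <<'E'
import numpy as np, cv2
from scipy.optimize import minimize
from rig import manip
def box(x0,x1,y0,y1,z0,z1): return np.array([[x,y,z] for x in(x0,x1) for y in(y0,y1) for z in(z0,z1)],float)/1e3
def cyl(r,z0,z1):
    t=np.linspace(0,2*np.pi,40,endpoint=False)
    return np.vstack([np.c_[r*np.cos(t),r*np.sin(t),0*t+z] for z in(z0,z1)])/1e3
F=[cyl(22,0,8),cyl(21,0,76),cyl(22,68,76)]
EL=[box(-36,-22,-16,16,0,32),box(22,36,-16,16,0,32)]
M=dict(blue_tray=[box(-51,51,-67,67,0,18)],yellow_tray=[box(-51,51,-104,104,0,18)],
 valve=EL+[box(-30,30,-12,12,6,28),box(-28,28,-7,7,44,66),box(-6,6,-5,5,25,50)],tee=EL+[box(-30,30,-12,12,4,28),cyl(14,16,66)],
 green_filter=F,orange_filter=F,white_filter=F,regulator=[cyl(24,0,24),cyl(20,24,60),cyl(13,60,72)])
CI={n:manip.camera_info(n) for n in("top","scene")}
def proj(cam,P):
    c=CI[cam]; return cv2.projectPoints(np.asarray(P,float).reshape(-1,3),c["rvec"],c["tvec"],c["K"],c["dist"])[0][:,0]
S=4
def render(cam,name,x,y,a,z=0):
    im=np.zeros((384*S,512*S),np.uint8); R=np.array([[np.cos(a),-np.sin(a),0],[np.sin(a),np.cos(a),0],[0,0,1]])
    for p in M[name]:
        u=(proj(cam,p@R.T+[x,y,z])+.5)*S-.5
        cv2.fillConvexPoly(im,cv2.convexHull(np.round(u).astype(np.int32)),1)
    return im
def ground(cam,u,z=0):
    c=CI[cam]; R=cv2.Rodrigues(c["rvec"])[0]; n=cv2.undistortPoints(np.array([[u]],float),c["K"],c["dist"])[0,0]
    d=R.T@[n[0],n[1],1]; o=-R.T@c["tvec"]; return (o+d*(z-o[2])/d[2])[:2]
def masks(name,centres):
    out={}
    for cam,c in centres.items():
        manip.get_image(cam)
        L=[m for m in manip.masks_of(name,cam) if np.hypot(*(np.argwhere(m["pixels"]).mean(0)[::-1]-c))<15]
        if L: out[cam]=cv2.resize(L[0]["pixels"].astype(np.uint8),None,fx=S,fy=S,interpolation=cv2.INTER_NEAREST)
    return out
def fit(name,ms,x0,a0s,z=0):
    def f(p):
        s=0
        for cam,m in ms.items():
            r=render(cam,name,*p,z=z); s+=1-(r&m).sum()/max(1,(r|m).sum())
        return s/len(ms)
    rot=name in("blue_tray","yellow_tray","valve","tee")
    best=None
    for a in (a0s if rot else [0]):
        g=(lambda p:f(p)) if rot else (lambda p:f([p[0],p[1],0]))
        i=np.array([[*x0,a],[x0[0]+.015,x0[1],a],[x0[0],x0[1]+.015,a],[*x0,a+.2]])
        if not rot:i=i[:3,:2]
        r=minimize(g,i[0],method="Nelder-Mead",options=dict(initial_simplex=i,xatol=2e-4,fatol=1e-4))
        if best is None or r.fun<best.fun:best=r
    return best.x.round(4),round(1-best.fun,3)
C=dict(valve=((135,217),(345,254)),tee=((361,215),(216,121)),green_filter=((323,217),(236,137)),orange_filter=((222,217),(288,190)),white_filter=((182,205),(304,220)),regulator=((271,213),(257,166)),blue_tray=((312,148),(188,174)),yellow_tray=((196,149),(250,253)))
def plan(x,y,z,a,n):
    "rows from now to TCP x,y,z with tool-x heading a (mod pi), tool down"
    from scipy.spatial.transform import Rotation as Ro
    s=manip.get_state(); q=s["ee_rot"]; R=Ro.from_quat([*q[1:],q[0]])
    T=Ro.from_matrix(np.array([[np.cos(a),np.sin(a),0],[np.sin(a),-np.cos(a),0],[0,0,-1]]).T)
    rv=(R.inv()*T).as_rotvec(degrees=True)
    print("pos",s["position"].round(4),"head",np.arctan2(*R.as_matrix()[1::-1,0]).round(3),"t",s["clock"],"w",s["width"].round(4),"rot",rv.round(2))
    print("world d",(np.array([x,y,z])-s["position"]).round(4),"tool d (now)",R.inv().apply(np.array([x,y,z])-s["position"]).round(4),"tool d (aligned)",T.inv().apply(np.array([x,y,z])-s["position"]).round(4))
E
python3 - <<'E'
from h import *
for n,(t,s) in C.items():
    x0=ground("top",t,.03); ms=masks(n,dict(top=t,scene=s))
    a0s=[-.2,.2] if "tray" in n else [-.9,-.3,.3,.9]
    print(n,list(ms),fit(n,ms,x0,a0s),[(c,fit(n,{c:m},x0,a0s)) for c,m in ms.items()],flush=True)
    if "tray" in n: continue
im=manip.get_image("top")[180:270,80:390,::-1]
cv2.imwrite("pics/crop1.png",cv2.convertScaleAbs(cv2.resize(im,None,fx=2.5,fy=2.5),alpha=1.5))
E
```

```text
valve ['top', 'scene'] (array([0.4307, 0.308 , 0.1064]), np.float64(0.85)) [('top', (array([0.4304, 0.3082, 0.0831]), np.float64(0.888))), ('scene', (array([0.4277, 0.307 , 0.1309]), np.float64(0.823)))]
tee ['top', 'scene'] (array([ 0.4442, -0.3014, -0.5792]), np.float64(0.884)) [('top', (array([ 0.4438, -0.3005, -0.5709]), np.float64(0.907))), ('scene', (array([ 0.4421, -0.3054, -0.5493]), np.float64(0.891)))]
green_filter ['top', 'scene'] (array([ 0.4345, -0.1908]), np.float64(0.878)) [('top', (array([ 0.4332, -0.1901]), np.float64(0.815))), ('scene', (array([ 0.4347, -0.1898]), np.float64(0.939)))]
orange_filter ['top', 'scene'] (array([0.4305, 0.0704]), np.float64(0.942)) [('top', (array([0.4304, 0.0706]), np.float64(0.939))), ('scene', (array([0.4307, 0.0703]), np.float64(0.949)))]
white_filter ['top', 'scene'] (array([0.4584, 0.1756]), np.float64(0.933)) [('top', (array([0.4582, 0.1755]), np.float64(0.918))), ('scene', (array([0.4582, 0.1759]), np.float64(0.95)))]
regulator ['top', 'scene'] (array([ 0.4464, -0.0615]), np.float64(0.896)) [('top', (array([ 0.4465, -0.0614]), np.float64(0.893))), ('scene', (array([ 0.4467, -0.0635]), np.float64(0.907)))]
blue_tray ['top', 'scene'] (array([ 0.6255, -0.1708, -0.046 ]), np.float64(0.961)) [('top', (array([ 0.6251, -0.1714, -0.0433]), np.float64(0.976))), ('scene', (array([ 0.6254, -0.1715, -0.0501]), np.float64(0.948)))]
yellow_tray ['top', 'scene'] (array([0.6232, 0.1513, 0.0874]), np.float64(0.97)) [('top', (array([0.6234, 0.1518, 0.0803]), np.float64(0.973))), ('scene', (array([0.6226, 0.1516, 0.0883]), np.float64(0.971)))]
```

View pics/crop1.png

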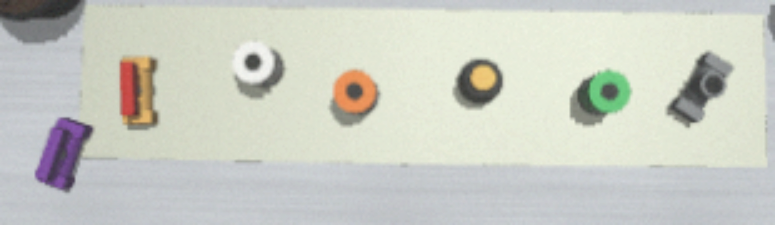

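Look-alikes: the red/brass valve is at native pixel (135,216) and the purple valve shape at (105,242). By the description I take the brass one, and the crop confirms it. The green, orange and white filters differ in top colour, and there is one tee at (361,215). The top and scene fits agree within a few mm, so I start with the tee.

```bash
python3 -c "
from h import *
plan(.4435,-.302,.17,-.575,10)"
```

```text
Traceback (most recent call last):
  File "h.py", line 55, in plan
    print("pos",s["position"].round(4),"head",np.arctan2(*R.as_matrix()[1::-1,0]).round(3),"t",s["clock"],"w",s["width"].round(4),"rot",rv.round(2))
                                                                                                              ^^^^^^^^^^^^^^^^
AttributeError: 'float' object has no attribute 'round'
```

```bash
python3 - <<'E'
s=open('h.py').read()
s=s.replace('s["width"].round(4)','round(s["width"],4)')
s+='''
    d=np.array([x,y,z])-s["position"]
    for k in range(n):
        Rk=R*Ro.from_rotvec(rv*k/n,degrees=True); print((Rk.inv().apply(d/n)).round(4),end=" ")
    print("rot/row",(rv/n).round(2))
'''
open('h.py','w').write(s)
E
python3 -c "
from h import *
plan(.4435,-.302,.17,-.575,11)"
```

```text
pos [ 0.1632 -0.5514  0.2563] head -1.283 t 2.25 w 0.0856 rot [  0.    -0.   -40.56]
world d [ 0.2803  0.2494 -0.0863] tool d (now) [-0.1596 -0.3395  0.0863] tool d (aligned) [ 0.0996 -0.3617  0.0863]
[-0.0145 -0.0309  0.0078] [-0.0125 -0.0317  0.0078] [-0.0104 -0.0325  0.0078] [-0.0083 -0.0331  0.0078] [-0.0062 -0.0335  0.0078] [-0.004  -0.0339  0.0078] [-0.0018 -0.0341  0.0078] [ 0.0004 -0.0341  0.0078] [ 0.0026 -0.034   0.0078] [ 0.0048 -0.0338  0.0078] [ 0.0069 -0.0334  0.0078] rot/row [ 0.   -0.   -3.69]
```

{"name": "send_rows", "arguments": {"plan": [{"linear": [-0.0145,-0.031,0.0078],"delta_rot": [0,0,-3.7],"fingers": 0.085},{"linear": [-0.0125,-0.0317,0.0078],"delta_rot": [0,0,-3.7],"fingers": 0.085},{"linear": [-0.0104,-0.0325,0.0078],"delta_rot": [0,0,-3.7],"fingers": 0.085},{"linear": [-0.0083,-0.033,0.0078],"delta_rot": [0,0,-3.7],"fingers": 0.085},{"linear": [-0.0062,-0.0335,0.0078],"delta_rot": [0,0,-3.7],"fingers": 0.085},{"linear": [-0.004,-0.034,0.0078],"delta_rot": [0,0,-3.7],"fingers": 0.07},{"linear": [-0.0018,-0.034,0.0078],"delta_rot": [0,0,-3.7],"fingers": 0.07},{"linear": [0.0004,-0.034,0.0078],"delta_rot": [0,0,-3.7],"fingers": 0.06},{"linear": [0.0026,-0.034,0.0078],"delta_rot": [0,0,-3.7],"fingers": 0.06},{"linear": [0.0048,-0.034,0.0078],"delta_rot": [0,0,-3.7],"fingers": 0.06},{"linear": [0.007,-0.0335,0.0078],"delta_rot": [0,0,-3.6],"fingers": 0.06},{"linear": [0,0,0],"delta_rot": [0,0,0],"fingers": 0.06}], "force": 40}}

```text
clock: 3.25
position: [0.451, -0.2932, 0.166]
ee_rot: [0.004, 0.963, -0.27, 0.003]
contact_force: [0.7, -0.1, 1.6]
width: 0.0601
```

```bash
python3 -c "
from h import *
plan(.4435,-.302,.17,-.575,1)"
```

```text
pos [ 0.451  -0.2932  0.166 ] head -0.548 t 3.25 w 0.0601 rot [ 0.39 -0.42  1.56]
world d [-0.0075 -0.0088  0.004 ] tool d (now) [-0.0018  0.0114 -0.0039] tool d (aligned) [-0.0015  0.0114 -0.004 ]
[-0.0018  0.0114 -0.0039] rot/row [ 0.39 -0.42  1.56]
```

{"name": "send_rows", "arguments": {"plan": [{"linear": [-0.0018,0.0114,0.0],"delta_rot": [0.4,-0.4,1.6],"fingers": 0.06},{"linear": [0,0,0],"delta_rot": [0,0,0],"fingers": 0.06},{"linear": [0,0,0.02],"delta_rot": [0,0,0],"fingers": 0.06},{"linear": [0,0,0.02],"delta_rot": [0,0,0],"fingers": 0.06},{"linear": [0,0,0.01],"delta_rot": [0,0,0],"fingers": 0.06},{"linear": [0,0,0],"delta_rot": [0,0,0],"fingers": 0.06},{"linear": [0,0,0],"delta_rot": [0,0,0],"fingers": 0.06}]}}

```text
clock: 3.83
position: [0.4403, -0.3095, 0.1171]
ee_rot: [0.002, 0.957, -0.289, 0.002]
contact_force: [0.3, 0.2, 0.7]
width: 0.0602
```

```bash
python3 -c "
from h import *
plan(.4435,-.302,.064,-.575,1)"
```

```text
pos [ 0.4403 -0.3095  0.1171] head -0.587 t 3.8333 w 0.0602 rot [ 0.17 -0.26 -0.68]
world d [ 0.0032  0.0075 -0.0531] tool d (now) [-0.0018 -0.0082  0.0531] tool d (aligned) [-0.0014 -0.008   0.0531]
[-0.0018 -0.0082  0.0531] rot/row [ 0.17 -0.26 -0.68]
```

{"name": "send_rows", "arguments": {"plan": [{"linear": [-0.0018,-0.008,0.0],"delta_rot": [0.2,-0.2,-0.7],"fingers": 0.06},{"linear": [0,0,0],"delta_rot": [0,0,0],"fingers": 0.06},{"linear": [0,0,0],"delta_rot": [0,0,0],"fingers": 0.06},{"linear": [0,0,0.012],"delta_rot": [0,0,0],"fingers": 0.06},{"linear": [0,0,0],"delta_rot": [0,0,0],"fingers": 0.06}]}}

```text
clock: 4.25
position: [0.4436, -0.3051, 0.1091]
ee_rot: [0.001, 0.958, -0.285, 0.004]
contact_force: [-1.1, 0.4, 0.0]
width: 0.0598
```

```bash
python3 -c "
from h import *
plan(.4435,-.302,.064,-.575,1)"
```

```text
pos [ 0.4436 -0.3051  0.1091] head -0.579 t 4.25 w 0.0598 rot [ 0.03 -0.45 -0.21]
world d [-0.0001  0.0031 -0.0451] tool d (now) [-0.0022 -0.0026  0.0451] tool d (aligned) [-0.0018 -0.0025  0.0451]
[-0.0022 -0.0026  0.0451] rot/row [ 0.03 -0.45 -0.21]
```

{"name": "send_rows", "arguments": {"plan": [{"linear": [-0.002,-0.0026,0.015],"delta_rot": [0,-0.4,0],"fingers": 0.06},{"linear": [0,0,0.015],"delta_rot": [0,0,0],"fingers": 0.06},{"linear": [0,0,0.01],"delta_rot": [0,0,0],"fingers": 0.06},{"linear": [0,0,0],"delta_rot": [0,0,0],"fingers": 0.06},{"linear": [0,0,0],"delta_rot": [0,0,0],"fingers": 0.06},{"linear": [0,0,0],"delta_rot": [0,0,0],"fingers": 0.06}]}}

```text
clock: 4.75
position: [0.4463, -0.3037, 0.0724]
ee_rot: [0.002, 0.959, -0.285, 0.004]
contact_force: [0.6, 0.4, -0.2]
width: 0.0604
```

```bash
python3 -c "
from h import *
plan(.4435,-.302,.064,-.575,1)"
```

```text
pos [ 0.4463 -0.3037  0.0724] head -0.578 t 4.75 w 0.0604 rot [ 0.11 -0.52 -0.16]
world d [-0.0028  0.0017 -0.0084] tool d (now) [-0.0034  0.0001  0.0084] tool d (aligned) [-0.0033  0.0001  0.0084]
[-0.0034  0.0001  0.0084] rot/row [ 0.11 -0.52 -0.16]
```

{"name": "send_rows", "arguments": {"plan": [{"linear": [-0.003,0,0.0085],"delta_rot": [0,-0.5,0],"fingers": 0.06},{"linear": [0,0,0],"delta_rot": [0,0,0],"fingers": 0.06},{"linear": [0,0,0],"delta_rot": [0,0,0],"fingers": 0.04},{"linear": [0,0,0],"delta_rot": [0,0,0],"fingers": 0.02},{"linear": [0,0,0],"delta_rot": [0,0,0],"fingers": 0.02},{"linear": [0,0,0],"delta_rot": [0,0,0],"fingers": 0.02},{"linear": [0,0,0],"delta_rot": [0,0,0],"fingers": 0.02},{"linear": [0,0,0],"delta_rot": [0,0,0],"fingers": 0.02}]}}

```text
clock: 5.42
position: [0.4449, -0.3032, 0.0658]
ee_rot: [0.002, 0.959, -0.285, 0.002]
contact_force: [0.6, -0.6, -0.8]
width: 0.0268
```

```bash
python3 -c "
from h import *
plan(.629,.078,.19,.084,11)"
```

```text
pos [ 0.4449 -0.3032  0.0658] head -0.578 t 5.4167 w 0.0268 rot [  0.23  -0.18 -37.91]
world d [0.1841 0.3812 0.1242] tool d (now) [-0.0534 -0.4195 -0.1255] tool d (aligned) [ 0.2155 -0.3644 -0.1242]
[-0.0049 -0.0381 -0.0114] [-0.0026 -0.0384 -0.0114] [-0.0002 -0.0385 -0.0114] [ 0.0021 -0.0384 -0.0114] [ 0.0044 -0.0382 -0.0114] [ 0.0067 -0.0379 -0.0113] [ 0.0089 -0.0374 -0.0113] [ 0.0111 -0.0368 -0.0113] [ 0.0133 -0.0361 -0.0113] [ 0.0155 -0.0352 -0.0113] [ 0.0176 -0.0342 -0.0113] rot/row [ 0.02 -0.02 -3.45]
```

{"name": "send_rows", "arguments": {"plan": [{"linear": [0,0,-0.015],"delta_rot": [0,0,0],"fingers": 0.02},{"linear": [0,0,-0.03],"delta_rot": [0,0,0],"fingers": 0.02},{"linear": [0,0,-0.035],"delta_rot": [0,0,0],"fingers": 0.02},{"linear": [0,0,-0.03],"delta_rot": [0,0,0],"fingers": 0.02},{"linear": [0,0,-0.015],"delta_rot": [0,0,0],"fingers": 0.02},{"linear": [0,0,0],"delta_rot": [0,0,0],"fingers": 0.02},{"linear": [0,0,0],"delta_rot": [0,0,0],"fingers": 0.02}]}}

```text
clock: 6.0
position: [0.4432, -0.3014, 0.1936]
ee_rot: [0.0, 0.959, -0.285, -0.001]
contact_force: [-0.1, -0.6, -1.0]
width: 0.0267
```

```bash
python3 -c "
from h import *
plan(.629,.078,.17,.084,12)"
```

```text
pos [ 0.4432 -0.3014  0.1936] head -0.578 t 6.0 w 0.0267 rot [  0.04   0.17 -37.92]
world d [ 0.1858  0.3794 -0.0236] tool d (now) [-0.0516 -0.4193  0.0231] tool d (aligned) [ 0.217  -0.3625  0.0236]
[-0.0043 -0.0349  0.0019] [-0.0024 -0.0351  0.0019] [-0.0004 -0.0352  0.0019] [ 0.0015 -0.0352  0.0019] [ 0.0035 -0.035   0.0019] [ 0.0054 -0.0348  0.0019] [ 0.0073 -0.0344  0.0019] [ 0.0092 -0.034   0.0019] [ 0.011  -0.0334  0.0019] [ 0.0129 -0.0328  0.002 ] [ 0.0146 -0.032   0.002 ] [ 0.0164 -0.0312  0.002 ] rot/row [ 0.    0.01 -3.16]
```

{"name": "send_rows", "arguments": {"plan": [{"linear": [-0.0043,-0.035,0.0],"delta_rot": [0,0,-3.2],"fingers": 0.02},{"linear": [-0.0024,-0.035,0.0],"delta_rot": [0,0,-3.2],"fingers": 0.02},{"linear": [-0.0004,-0.035,0.0],"delta_rot": [0,0,-3.2],"fingers": 0.02},{"linear": [0.0015,-0.035,0.0],"delta_rot": [0,0,-3.2],"fingers": 0.02},{"linear": [0.0035,-0.035,0.002],"delta_rot": [0,0,-3.2],"fingers": 0.02},{"linear": [0.0054,-0.035,0.002],"delta_rot": [0,0,-3.2],"fingers": 0.02},{"linear": [0.0073,-0.034,0.002],"delta_rot": [0,0,-3.2],"fingers": 0.02},{"linear": [0.0092,-0.034,0.002],"delta_rot": [0,0,-3.2],"fingers": 0.02},{"linear": [0.011,-0.033,0.002],"delta_rot": [0,0,-3.2],"fingers": 0.02},{"linear": [0.013,-0.033,0.002],"delta_rot": [0,0,-3.2],"fingers": 0.02},{"linear": [0.01,-0.02,0.002],"delta_rot": [0,0,-3],"fingers": 0.02},{"linear": [0,0,0],"delta_rot": [0,0,0],"fingers": 0.02}]}}

```text
clock: 7.0
position: [0.6017, 0.0504, 0.1543]
ee_rot: [-0.003, 0.999, 0.028, -0.016]
contact_force: [-0.4, -0.5, -0.7]
width: 0.0264
```

{"name": "send_rows", "arguments": {"plan": [{"linear": [0,0,0],"delta_rot": [0,0,0],"fingers": 0.02},{"linear": [0,0,0],"delta_rot": [0,0,0],"fingers": 0.02}]}}

```text
clock: 7.17
position: [0.5997, 0.0517, 0.1501]
ee_rot: [-0.003, 0.999, 0.029, -0.02]
contact_force: [-0.6, -0.7, -0.2]
width: 0.0268
```

```bash
python3 -c "
from h import *
plan(.629,.078,.1,.084,1)"
```

```text
pos [0.5997 0.0517 0.1501] head 0.058 t 7.1667 w 0.0268 rot [-0.47  2.26 -1.5 ]
world d [ 0.0293  0.0263 -0.0501] tool d (now) [ 0.0327 -0.0241  0.0491] tool d (aligned) [ 0.0314 -0.0237  0.0501]
[ 0.0327 -0.0241  0.0491] rot/row [-0.47  2.26 -1.5 ]
```

{"name": "send_rows", "arguments": {"plan": [{"linear": [0.011,-0.008,0.008],"delta_rot": [-0.2,1.1,-0.8],"fingers": 0.02},{"linear": [0.011,-0.008,0.015],"delta_rot": [-0.2,1.1,-0.8],"fingers": 0.02},{"linear": [0.0095,-0.007,0.015],"delta_rot": [0,0,0],"fingers": 0.02},{"linear": [0,0,0],"delta_rot": [0,0,0],"fingers": 0.02},{"linear": [0,0,0],"delta_rot": [0,0,0],"fingers": 0.02},{"linear": [0,0,0],"delta_rot": [0,0,0],"fingers": 0.02}]}}

```text
clock: 7.67
position: [0.6248, 0.0694, 0.1076]
ee_rot: [0.001, 0.999, 0.038, -0.004]
contact_force: [0.0, 0.6, -0.3]
width: 0.0267
```

```bash
python3 -c "
from h import *
plan(.629,.078,.0703,.084,1)"
```

```text
pos [0.6248 0.0694 0.1076] head 0.077 t 7.6667 w 0.0267 rot [ 0.12  0.49 -0.4 ]
world d [ 0.0042  0.0086 -0.0373] tool d (now) [ 0.0051 -0.0083  0.0373] tool d (aligned) [ 0.0049 -0.0082  0.0373]
[ 0.0051 -0.0083  0.0373] rot/row [ 0.12  0.49 -0.4 ]
```

{"name": "send_rows", "arguments": {"plan": [{"linear": [0.005,-0.0085,0.0],"delta_rot": [0.1,0.5,-0.4],"fingers": 0.02},{"linear": [0,0,0],"delta_rot": [0,0,0],"fingers": 0.02},{"linear": [0,0,0.012],"delta_rot": [0,0,0],"fingers": 0.02},{"linear": [0,0,0.012],"delta_rot": [0,0,0],"fingers": 0.02},{"linear": [0,0,0.0],"delta_rot": [0,0,0],"fingers": 0.02},{"linear": [0,0,0],"delta_rot": [0,0,0],"fingers": 0.02},{"linear": [0,0,0],"delta_rot": [0,0,0],"fingers": 0.02}]}}

```text
clock: 8.25
position: [0.6307, 0.076, 0.0893]
ee_rot: [0.001, 0.999, 0.041, 0.005]
contact_force: [0.2, 0.1, -1.1]
width: 0.027
```

```bash
python3 -c "
from h import *
plan(.629,.078,.0703,.084,1)
im=cv2.convertScaleAbs(manip.get_image('scene')[:,:,::-1],alpha=1.4)
cv2.imwrite('pics/s2.png',cv2.resize(im[120:320,120:380],None,fx=3,fy=3))"
```

```text
pos [0.6307 0.076  0.0893] head 0.081 t 8.25 w 0.027 rot [ 0.09 -0.52 -0.17]
world d [-0.0017  0.002  -0.019 ] tool d (now) [-0.0017 -0.0022  0.019 ] tool d (aligned) [-0.0015 -0.0021  0.019 ]
[-0.0017 -0.0022  0.019 ] rot/row [ 0.09 -0.52 -0.17]
```

View pics/s2.png

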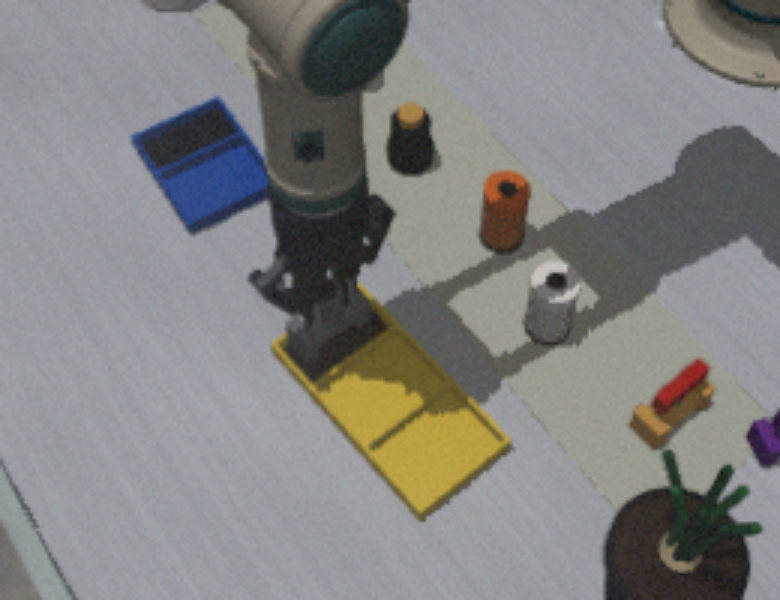

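The tee hangs level over the black-lined narrow cell of the yellow tray (crop pixel 330,330). I'll lower it.

{"name": "send_rows", "arguments": {"plan": [{"linear": [-0.0016,-0.002,0.005],"delta_rot": [0,-0.5,0],"fingers": 0.02},{"linear": [0,0,0.008],"delta_rot": [0,0,0],"fingers": 0.02},{"linear": [0,0,0.006],"delta_rot": [0,0,0],"fingers": 0.02},{"linear": [0,0,0.0],"delta_rot": [0,0,0],"fingers": 0.02},{"linear": [0,0,0.0],"delta_rot": [0,0,0],"fingers": 0.02}]}}

```text
clock: 8.72
position: [0.6302, 0.0781, 0.0707]
ee_rot: [0.001, 0.999, 0.041, 0.002]
contact_force: [-0.1, 0.6, -0.5]
width: 0.0265
```

```bash
python3 -c "
from h import *
plan(.629,.078,.0703,.084,1);print(manip.get_state()['contact_force'])"
```

```text
pos [0.6302 0.0781 0.0707] head 0.081 t 8.7167 w 0.0265 rot [ 0.11 -0.21 -0.16]
world d [-0.0012 -0.0001 -0.0004] tool d (now) [-0.0012  0.      0.0004] tool d (aligned) [-0.0012  0.      0.0004]
[-0.0012  0.      0.0004] rot/row [ 0.11 -0.21 -0.16]
[-0.12006288  0.62217209 -0.48547291]
```

{"name": "send_rows", "arguments": {"plan": [{"linear": [0,0,0.001],"delta_rot": [0,0,0],"fingers": 0.02},{"linear": [0,0,0],"delta_rot": [0,0,0],"fingers": 0.032},{"linear": [0,0,0],"delta_rot": [0,0,0],"fingers": 0.042},{"linear": [0,0,0],"delta_rot": [0,0,0],"fingers": 0.055},{"linear": [0,0,0],"delta_rot": [0,0,0],"fingers": 0.055},{"linear": [0,0,-0.01],"delta_rot": [0,0,0],"fingers": 0.055},{"linear": [0,0,-0.025],"delta_rot": [0,0,0],"fingers": 0.06},{"linear": [0,0,-0.035],"delta_rot": [0,0,0],"fingers": 0.06},{"linear": [0,0,-0.035],"delta_rot": [0,0,0],"fingers": 0.06},{"linear": [0,0,-0.015],"delta_rot": [0,0,0],"fingers": 0.07},{"linear": [0,0,0],"delta_rot": [0,0,0],"fingers": 0.07},{"linear": [0,0,0],"delta_rot": [0,0,0],"fingers": 0.07}]}}

```text
clock: 9.72
position: [0.6296, 0.0782, 0.1982]
ee_rot: [0.001, 0.999, 0.041, 0.002]
contact_force: [-0.3, -0.3, -0.9]
width: 0.0698
```

```bash
python3 -c "
from h import *
plan(.4305,.0705,.15,.084,7)"
```

```text
pos [0.6296 0.0782 0.1982] head 0.081 t 9.7167 w 0.0698 rot [ 0.12 -0.23 -0.17]
world d [-0.1991 -0.0077 -0.0482] tool d (now) [-0.1993 -0.0085  0.0474] tool d (aligned) [-0.199  -0.009   0.0482]
[-0.0285 -0.0012  0.0068] [-0.0285 -0.0012  0.0068] [-0.0285 -0.0012  0.0068] [-0.0285 -0.0012  0.0068] [-0.0284 -0.0013  0.0068] [-0.0284 -0.0013  0.0069] [-0.0284 -0.0013  0.0069] rot/row [ 0.02 -0.03 -0.02]
```

{"name": "send_rows", "arguments": {"plan": [{"linear": [-0.028,-0.001,0.003],"delta_rot": [0,0,0],"fingers": 0.07},{"linear": [-0.03,-0.0012,0.006],"delta_rot": [0,0,0],"fingers": 0.07},{"linear": [-0.03,-0.0012,0.006],"delta_rot": [0,0,0],"fingers": 0.07},{"linear": [-0.03,-0.0012,0.006],"delta_rot": [0,0,0],"fingers": 0.07},{"linear": [-0.03,-0.0012,0.006],"delta_rot": [0,0,0],"fingers": 0.07},{"linear": [-0.03,-0.0012,0.006],"delta_rot": [0,0,0],"fingers": 0.07},{"linear": [-0.02,-0.0012,0.006],"delta_rot": [0,0,0],"fingers": 0.07},{"linear": [0,0,0],"delta_rot": [0,0,0],"fingers": 0.07},{"linear": [0,0,0],"delta_rot": [0,0,0],"fingers": 0.07},{"linear": [0,0,0],"delta_rot": [0,0,0],"fingers": 0.07}]}}

```text
clock: 10.55
position: [0.4159, 0.0698, 0.1454]
ee_rot: [0.001, 0.999, 0.04, -0.006]
contact_force: [-0.7, 0.5, 0.2]
width: 0.0698
```

```bash
python3 -c "
from h import *
t=(222,217)
m=manip.get_image('top')
plan(.4305,.0705,.06,.084,4)
# tee check
x,y=proj('top',[.629,.078,.04])[0]; x2,y2=proj('scene',[.629,.078,.04])[0]
ms=masks('tee',dict(top=(x,y),scene=(x2,y2)));print(list(ms),[(c,fit('tee',{c:k},(.629,.078),[-.1,.2],z=.004)) for c,k in ms.items()])"
```

```text
pos [0.4166 0.0698 0.1456] head 0.081 t 10.6 w 0.07 rot [ 0.05  0.65 -0.19]
world d [ 0.0139  0.0007 -0.0856] tool d (now) [0.0148 0.0003 0.0854] tool d (aligned) [0.0139 0.0004 0.0856]
[0.0037 0.0001 0.0214] [0.0036 0.0001 0.0214] [0.0036 0.0001 0.0214] [0.0035 0.0001 0.0214] rot/row [ 0.01  0.16 -0.05]
['top', 'scene'] [('top', (array([0.6316, 0.0782, 0.0791]), np.float64(0.887))), ('scene', (array([0.6313, 0.0764, 0.091 ]), np.float64(0.934)))]
```

Tee is placed well: within 3 mm of the cell centre, with the yaw aligned. Now the orange filter.

{"name": "send_rows", "arguments": {"plan": [{"linear": [0.0145,0.0003,0.0],"delta_rot": [0,0.6,0],"fingers": 0.07},{"linear": [0,0,0],"delta_rot": [0,0,0],"fingers": 0.07},{"linear": [0,0,0.02],"delta_rot": [0,0,0],"fingers": 0.07},{"linear": [0,0,0.015],"delta_rot": [0,0,0],"fingers": 0.07},{"linear": [0,0,0],"delta_rot": [0,0,0],"fingers": 0.07},{"linear": [0,0,0],"delta_rot": [0,0,0],"fingers": 0.07},{"linear": [0,0,0],"delta_rot": [0,0,0],"fingers": 0.07}]}}

```text
clock: 11.38
position: [0.4414, 0.0707, 0.1117]
ee_rot: [0.001, 0.999, 0.04, 0.005]
contact_force: [-0.6, -0.6, -0.3]
width: 0.0701
```

```bash
python3 -c "
from h import *
plan(.4305,.0705,.06,.084,4)"
```

```text
pos [0.4414 0.0707 0.1117] head 0.08 t 11.3833 w 0.0701 rot [ 0.09 -0.58 -0.2 ]
world d [-0.0109 -0.0002 -0.0517] tool d (now) [-0.0114 -0.0008  0.0516] tool d (aligned) [-0.0109 -0.0007  0.0517]
[-0.0029 -0.0002  0.0129] [-0.0028 -0.0002  0.0129] [-0.0028 -0.0002  0.0129] [-0.0028 -0.0002  0.0129] rot/row [ 0.02 -0.15 -0.05]
```

{"name": "send_rows", "arguments": {"plan": [{"linear": [-0.004,-0.0004,0.0],"delta_rot": [0,-0.3,0],"fingers": 0.07},{"linear": [-0.004,0,0],"delta_rot": [0,-0.2,0],"fingers": 0.07},{"linear": [-0.001,0,0],"delta_rot": [0,0,0],"fingers": 0.07},{"linear": [0,0,0],"delta_rot": [0,0,0],"fingers": 0.07},{"linear": [0,0,0],"delta_rot": [0,0,0],"fingers": 0.07},{"linear": [0,0,0],"delta_rot": [0,0,0],"fingers": 0.07}]}}

```text
clock: 11.88
position: [0.4332, 0.0704, 0.1146]
ee_rot: [0.001, 0.999, 0.04, 0.003]
contact_force: [0.3, 0.5, -0.3]
width: 0.0701
```

```bash
python3 -c "
from h import *
plan(.4305,.0705,.06,.084,4)"
```

```text
pos [0.4332 0.0704 0.1146] head 0.08 t 11.8833 w 0.0701 rot [ 0.11 -0.34 -0.2 ]
world d [-0.0027  0.0001 -0.0546] tool d (now) [-0.003  -0.0004  0.0545] tool d (aligned) [-0.0027 -0.0003  0.0546]
[-0.0008 -0.0001  0.0136] [-0.0007 -0.0001  0.0136] [-0.0007 -0.0001  0.0136] [-0.0007 -0.0001  0.0136] rot/row [ 0.03 -0.09 -0.05]
```

{"name": "send_rows", "arguments": {"plan": [{"linear": [-0.0015,-0.0004,0.012],"delta_rot": [0,-0.2,0],"fingers": 0.07},{"linear": [-0.0015,0,0.016],"delta_rot": [0,-0.1,0],"fingers": 0.07},{"linear": [0,0,0.014],"delta_rot": [0,0,0],"fingers": 0.07},{"linear": [0,0,0.008],"delta_rot": [0,0,0],"fingers": 0.07},{"linear": [0,0,0],"delta_rot": [0,0,0],"fingers": 0.07},{"linear": [0,0,0],"delta_rot": [0,0,0],"fingers": 0.07},{"linear": [0,0,0],"delta_rot": [0,0,0],"fingers": 0.07}]}}

```text
clock: 12.47
position: [0.4327, 0.0705, 0.0649]
ee_rot: [0.001, 0.999, 0.04, 0.003]
contact_force: [0.8, 0.3, 0.1]
width: 0.0698
```

```bash
python3 -c "
from h import *
plan(.4305,.0705,.06,.084,4)"
```

```text
pos [0.4327 0.0705 0.0649] head 0.081 t 12.4667 w 0.0698 rot [ 0.14 -0.39 -0.2 ]
world d [-0.0022 -0.     -0.0049] tool d (now) [-0.0022 -0.0002  0.0049] tool d (aligned) [-0.0022 -0.0002  0.0049]
[-0.0006 -0.      0.0012] [-0.0006 -0.      0.0012] [-0.0005 -0.      0.0012] [-0.0005 -0.      0.0012] rot/row [ 0.04 -0.1  -0.05]
```

Close and lift in one call.

{"name": "send_rows", "arguments": {"plan": [{"linear": [-0.002,0,0.004],"delta_rot": [0,-0.4,0],"fingers": 0.06},{"linear": [0,0,0],"delta_rot": [0,0,0],"fingers": 0.05},{"linear": [0,0,0],"delta_rot": [0,0,0],"fingers": 0.034},{"linear": [0,0,0],"delta_rot": [0,0,0],"fingers": 0.034},{"linear": [0,0,0],"delta_rot": [0,0,0],"fingers": 0.034},{"linear": [0,0,0],"delta_rot": [0,0,0],"fingers": 0.034},{"linear": [0,0,0],"delta_rot": [0,0,0],"fingers": 0.034}]}}

```text
clock: 13.05
position: [0.4321, 0.0704, 0.0627]
ee_rot: [0.001, 0.999, 0.04, 0.002]
contact_force: [0.3, 0.9, -1.7]
width: 0.0426
```

{"name": "send_rows", "arguments": {"plan": [{"linear": [0,0,-0.015],"delta_rot": [0,0,0],"fingers": 0.034},{"linear": [0,0,-0.03],"delta_rot": [0,0,0],"fingers": 0.034},{"linear": [0,0,-0.035],"delta_rot": [0,0,0],"fingers": 0.034},{"linear": [0,0,-0.025],"delta_rot": [0,0,0],"fingers": 0.034},{"linear": [0,0,-0.01],"delta_rot": [0,0,0],"fingers": 0.034},{"linear": [0,0,0],"delta_rot": [0,0,0],"fingers": 0.034},{"linear": [0,0,0],"delta_rot": [0,0,0],"fingers": 0.034},{"linear": [0,0,0],"delta_rot": [0,0,0],"fingers": 0.034}]}}

```text
clock: 13.72
position: [0.4297, 0.0706, 0.1808]
ee_rot: [0.001, 0.999, 0.04, -0.001]
contact_force: [0.5, -0.4, -0.7]
width: 0.0424
```

```bash
python3 -c "
from h import *
plan(.624,.1425,.15,.084,7)"
```

```text
pos [0.4297 0.0706 0.1808] head 0.08 t 13.7167 w 0.0424 rot [ 0.13  0.1  -0.2 ]
world d [ 0.1943  0.0719 -0.0308] tool d (now) [ 0.1995 -0.0561  0.0304] tool d (aligned) [ 0.1997 -0.0553  0.0308]
[ 0.0285 -0.008   0.0043] [ 0.0285 -0.008   0.0043] [ 0.0285 -0.008   0.0044] [ 0.0285 -0.008   0.0044] [ 0.0285 -0.0079  0.0044] [ 0.0285 -0.0079  0.0044] [ 0.0285 -0.0079  0.0044] rot/row [ 0.02  0.01 -0.03]
```

{"name": "send_rows", "arguments": {"plan": [{"linear": [0.018,-0.005,0],"delta_rot": [0,0,0],"fingers": 0.034},{"linear": [0.03,-0.0083,0],"delta_rot": [0,0,0],"fingers": 0.034},{"linear": [0.035,-0.01,0],"delta_rot": [0,0,0],"fingers": 0.034},{"linear": [0.035,-0.01,0],"delta_rot": [0,0,0],"fingers": 0.034},{"linear": [0.03,-0.0083,0],"delta_rot": [0,0,0],"fingers": 0.034},{"linear": [0.022,-0.006,0.005],"delta_rot": [0,0,0],"fingers": 0.034},{"linear": [0.012,-0.0035,0.01],"delta_rot": [0,0,0],"fingers": 0.034},{"linear": [0.005,-0.0015,0.01],"delta_rot": [0,0,0],"fingers": 0.034},{"linear": [0,0,0.005],"delta_rot": [0,0,0],"fingers": 0.034},{"linear": [0,0,0],"delta_rot": [0,0,0],"fingers": 0.034},{"linear": [0,0,0],"delta_rot": [0,0,0],"fingers": 0.034},{"linear": [0,0,0],"delta_rot": [0,0,0],"fingers": 0.034}]}}

```text
clock: 14.72
position: [0.6046, 0.1391, 0.1256]
ee_rot: [0.003, 0.999, 0.04, -0.02]
contact_force: [0.5, -1.0, -1.2]
width: 0.0425
```

```bash
python3 -c "
from h import *
plan(.624,.1425,.0667,.084,7)"
```

```text
pos [0.6046 0.1391 0.1256] head 0.079 t 14.7167 w 0.0425 rot [ 0.2   2.33 -0.27]
world d [ 0.0194  0.0034 -0.0589] tool d (now) [ 0.022  -0.002   0.0581] tool d (aligned) [ 0.0196 -0.0017  0.0589]
[ 0.0031 -0.0003  0.0083] [ 0.0031 -0.0003  0.0083] [ 0.003  -0.0003  0.0083] [ 0.003  -0.0003  0.0083] [ 0.0029 -0.0003  0.0084] [ 0.0029 -0.0003  0.0084] [ 0.0029 -0.0003  0.0084] rot/row [ 0.03  0.33 -0.04]
```

{"name": "send_rows", "arguments": {"plan": [{"linear": [0.006,-0.0006,0.005],"delta_rot": [0.1,0.8,-0.1],"fingers": 0.034},{"linear": [0.007,-0.0007,0.01],"delta_rot": [0.1,0.8,-0.1],"fingers": 0.034},{"linear": [0.005,-0.0006,0.01],"delta_rot": [0,0.7,0],"fingers": 0.034},{"linear": [0.001,0,0.008],"delta_rot": [0,0,0],"fingers": 0.034},{"linear": [0,0,0.003],"delta_rot": [0,0,0],"fingers": 0.034},{"linear": [0,0,0],"delta_rot": [0,0,0],"fingers": 0.034},{"linear": [0,0,0],"delta_rot": [0,0,0],"fingers": 0.034},{"linear": [0,0,0],"delta_rot": [0,0,0],"fingers": 0.034}]}}

```text
clock: 15.38
position: [0.6223, 0.1412, 0.092]
ee_rot: [-0.0, 0.999, 0.041, 0.004]
contact_force: [0.0, -0.3, -1.5]
width: 0.0426
```

```bash
python3 -c "
from h import *
plan(.624,.1425,.0667,.084,3)"
```

```text
pos [0.6223 0.1412 0.092 ] head 0.082 t 15.3833 w 0.0426 rot [-0.01 -0.49 -0.12]
world d [ 0.0017  0.0013 -0.0253] tool d (now) [ 0.0016 -0.0011  0.0253] tool d (aligned) [ 0.0018 -0.0011  0.0253]
[ 0.0005 -0.0004  0.0084] [ 0.0006 -0.0004  0.0084] [ 0.0006 -0.0004  0.0084] rot/row [-0.   -0.16 -0.04]
```

{"name": "send_rows", "arguments": {"plan": [{"linear": [0.001,-0.001,0.006],"delta_rot": [0,-0.3,0],"fingers": 0.034},{"linear": [0,0,0.008],"delta_rot": [0,-0.2,0],"fingers": 0.034},{"linear": [0,0,0.007],"delta_rot": [0,0,0],"fingers": 0.034},{"linear": [0,0,0.002],"delta_rot": [0,0,0],"fingers": 0.034},{"linear": [0,0,0],"delta_rot": [0,0,0],"fingers": 0.034},{"linear": [0,0,0],"delta_rot": [0,0,0],"fingers": 0.034}]}}

```text
clock: 15.88
position: [0.6239, 0.1425, 0.0675]
ee_rot: [-0.0, 0.999, 0.041, 0.0]
contact_force: [-0.4, 0.3, -0.6]
width: 0.0426
```

```bash
python3 -c "
from h import *
plan(.624,.1425,.0667,.084,1);print(manip.get_state()['contact_force'])"
```

```text
pos [0.6239 0.1425 0.0675] head 0.082 t 15.8833 w 0.0426 rot [-0.01 -0.03 -0.11]
world d [ 0.0001 -0.     -0.0008] tool d (now) [0.0001 0.     0.0008] tool d (aligned) [0.0001 0.     0.0008]
[0.0001 0.     0.0008] rot/row [-0.01 -0.03 -0.11]
[-0.43397144  0.29076002 -0.62824144]
```

Excellent. Release and lift.

{"name": "send_rows", "arguments": {"plan": [{"linear": [0,0,0.001],"delta_rot": [0,0,0],"fingers": 0.036},{"linear": [0,0,0],"delta_rot": [0,0,0],"fingers": 0.046},{"linear": [0,0,0],"delta_rot": [0,0,0],"fingers": 0.055},{"linear": [0,0,0],"delta_rot": [0,0,0],"fingers": 0.068},{"linear": [0,0,0],"delta_rot": [0,0,0],"fingers": 0.068},{"linear": [0,0,-0.01],"delta_rot": [0,0,0],"fingers": 0.068},{"linear": [0,0,-0.025],"delta_rot": [0,0,0],"fingers": 0.07},{"linear": [0,0,-0.035],"delta_rot": [0,0,0],"fingers": 0.07},{"linear": [0,0,-0.03],"delta_rot": [0,0,0],"fingers": 0.07},{"linear": [0,0,-0.01],"delta_rot": [0,0,0],"fingers": 0.07},{"linear": [0,0,0],"delta_rot": [0,0,0],"fingers": 0.07},{"linear": [0,0,0],"delta_rot": [0,0,0],"fingers": 0.07}]}}

```text
clock: 16.88
position: [0.6244, 0.1425, 0.1865]
ee_rot: [-0.0, 0.999, 0.041, 0.002]
contact_force: [-0.9, 0.5, -0.0]
width: 0.0699
```

```bash
python3 -c "
from h import *
plan(.4465,-.062,.14,.084,10)"
```

```text
pos [0.6244 0.1425 0.1865] head 0.082 t 16.8833 w 0.0699 rot [-0.02 -0.26 -0.11]
world d [-0.1779 -0.2045 -0.0465] tool d (now) [-0.1943  0.1893  0.0456] tool d (aligned) [-0.1945  0.1889  0.0465]
[-0.0194  0.0189  0.0046] [-0.0194  0.0189  0.0046] [-0.0194  0.0189  0.0046] [-0.0194  0.0189  0.0046] [-0.0194  0.0189  0.0046] [-0.0194  0.0189  0.0046] [-0.0194  0.0189  0.0046] [-0.0194  0.0189  0.0046] [-0.0194  0.0189  0.0046] [-0.0194  0.0189  0.0046] rot/row [-0.   -0.03 -0.01]
```

{"name": "send_rows", "arguments": {"plan": [{"linear": [-0.012,0.012,0],"delta_rot": [0,0,0],"fingers": 0.07},{"linear": [-0.024,0.024,0.002],"delta_rot": [0,0,0],"fingers": 0.07},{"linear": [-0.028,0.028,0.006],"delta_rot": [0,0,0],"fingers": 0.07},{"linear": [-0.028,0.028,0.006],"delta_rot": [0,0,0],"fingers": 0.07},{"linear": [-0.028,0.028,0.006],"delta_rot": [0,0,0],"fingers": 0.07},{"linear": [-0.028,0.028,0.006],"delta_rot": [0,0,0],"fingers": 0.07},{"linear": [-0.022,0.02,0.006],"delta_rot": [0,0,0],"fingers": 0.07},{"linear": [-0.012,0.012,0.006],"delta_rot": [0,0,0],"fingers": 0.07},{"linear": [-0.005,0.005,0],"delta_rot": [0,0,0],"fingers": 0.07},{"linear": [0,0,0],"delta_rot": [0,0,0],"fingers": 0.07},{"linear": [0,0,0],"delta_rot": [0,0,0],"fingers": 0.07},{"linear": [0,0,0],"delta_rot": [0,0,0],"fingers": 0.07}]}}

```text
clock: 17.88
position: [0.4423, -0.0601, 0.1369]
ee_rot: [-0.003, 0.999, 0.043, -0.003]
contact_force: [0.0, -0.9, 0.5]
width: 0.0703
```

```bash
python3 -c "
from h import *
plan(.4465,-.062,.053,.084,3)"
```

```text
pos [ 0.4423 -0.0601  0.1369] head 0.086 t 17.8833 w 0.0703 rot [-0.41  0.28  0.09]
world d [ 0.0042 -0.0019 -0.0839] tool d (now) [0.0044 0.0028 0.0839] tool d (aligned) [0.004  0.0022 0.0839]
[0.0015 0.0009 0.028 ] [0.0014 0.0009 0.028 ] [0.0014 0.0008 0.028 ] rot/row [-0.14  0.09  0.03]
```

{"name": "send_rows", "arguments": {"plan": [{"linear": [0.002,0.0012,0.006],"delta_rot": [-0.2,0.1,0],"fingers": 0.07},{"linear": [0.002,0.0012,0.012],"delta_rot": [-0.2,0.1,0],"fingers": 0.07},{"linear": [0,0,0.018],"delta_rot": [0,0,0],"fingers": 0.07},{"linear": [0,0,0.018],"delta_rot": [0,0,0],"fingers": 0.07},{"linear": [0,0,0.012],"delta_rot": [0,0,0],"fingers": 0.07},{"linear": [0,0,0.008],"delta_rot": [0,0,0],"fingers": 0.07},{"linear": [0,0,0.004],"delta_rot": [0,0,0],"fingers": 0.07},{"linear": [0,0,0],"delta_rot": [0,0,0],"fingers": 0.07},{"linear": [0,0,0],"delta_rot": [0,0,0],"fingers": 0.07},{"linear": [0,0,0],"delta_rot": [0,0,0],"fingers": 0.07}]}}

```text
clock: 18.72
position: [0.4595, -0.0574, 0.0562]
ee_rot: [0.001, 0.999, 0.049, 0.006]
contact_force: [-0.1, 0.0, 0.4]
width: 0.0702
```

```bash
python3 -c "
from h import *
plan(.4465,-.062,.053,.084,1)"
```

```text
pos [ 0.4595 -0.0574  0.0562] head 0.097 t 18.7167 w 0.0702 rot [ 0.2  -0.73  0.76]
world d [-0.013  -0.0046 -0.0032] tool d (now) [-0.0134  0.0033  0.0031] tool d (aligned) [-0.0133  0.0035  0.0032]
[-0.0134  0.0033  0.0031] rot/row [ 0.2  -0.73  0.76]
```

{"name": "send_rows", "arguments": {"plan": [{"linear": [-0.004,0.001,0],"delta_rot": [0.1,-0.3,0.4],"fingers": 0.07},{"linear": [-0.005,0.001,0.002],"delta_rot": [0.1,-0.3,0.3],"fingers": 0.07},{"linear": [-0.003,0.001,0.001],"delta_rot": [0,0,0],"fingers": 0.07},{"linear": [0,0,0],"delta_rot": [0,0,0],"fingers": 0.07},{"linear": [0,0,0],"delta_rot": [0,0,0],"fingers": 0.07},{"linear": [0,0,0],"delta_rot": [0,0,0],"fingers": 0.07}]}}

```text
clock: 19.22
position: [0.4478, -0.0626, 0.0552]
ee_rot: [0.001, 0.999, 0.042, 0.003]
contact_force: [-0.6, -1.1, 0.1]
width: 0.07
```

```bash
python3 -c "
from h import *
plan(.4465,-.062,.053,.084,1)
t=C['regulator'];ms=masks('regulator',dict(top=t[0],scene=t[1]));print(list(ms),[(c,fit('regulator',{c:k},(.4465,-.062),[0])) for c,k in ms.items()])
im=cv2.convertScaleAbs(manip.get_image('scene')[:,:,::-1],alpha=1.4)
cv2.imwrite('pics/s3.png',cv2.resize(im[90:290,180:380],None,fx=3,fy=3))"
```

```text
pos [ 0.4478 -0.0626  0.0552] head 0.083 t 19.2167 w 0.07 rot [ 0.09 -0.35 -0.05]
world d [-0.0013  0.0006 -0.0022] tool d (now) [-0.0013 -0.0007  0.0022] tool d (aligned) [-0.0013 -0.0007  0.0022]
[-0.0013 -0.0007  0.0022] rot/row [ 0.09 -0.35 -0.05]
['scene'] [('scene', (array([ 0.4477, -0.0629]), np.float64(0.885)))]
```

View pics/s3.png

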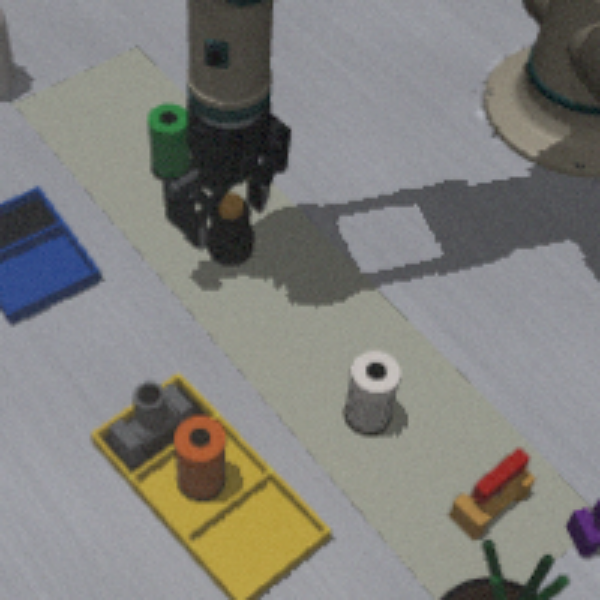

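The tee and the orange filter stand properly in the yellow tray (crop pixels 150,425 and 200,460). The regulator (230,235) stands upright between the fingers. Close and lift.

{"name": "send_rows", "arguments": {"plan": [{"linear": [-0.001,-0.0005,0.0015],"delta_rot": [0,-0.3,0],"fingers": 0.06},{"linear": [0,0,0],"delta_rot": [0,0,0],"fingers": 0.05},{"linear": [0,0,0],"delta_rot": [0,0,0],"fingers": 0.032},{"linear": [0,0,0],"delta_rot": [0,0,0],"fingers": 0.032},{"linear": [0,0,0],"delta_rot": [0,0,0],"fingers": 0.032},{"linear": [0,0,0],"delta_rot": [0,0,0],"fingers": 0.032},{"linear": [0,0,0],"delta_rot": [0,0,0],"fingers": 0.032}], "force": 60}}

```text
clock: 20.05
position: [0.4472, -0.0619, 0.0537]
ee_rot: [0.001, 0.999, 0.042, 0.0]
contact_force: [-0.8, 0.5, 1.3]
width: 0.0387
```

{"name": "send_rows", "arguments": {"plan": [{"linear": [0,0,-0.015],"delta_rot": [0,0,0],"fingers": 0.032},{"linear": [0,0,-0.03],"delta_rot": [0,0,0],"fingers": 0.032},{"linear": [0,0,-0.035],"delta_rot": [0,0,0],"fingers": 0.032},{"linear": [0,0,-0.03],"delta_rot": [0,0,0],"fingers": 0.032},{"linear": [0,0,-0.015],"delta_rot": [0,0,0],"fingers": 0.032},{"linear": [0,0,0],"delta_rot": [0,0,0],"fingers": 0.032},{"linear": [0,0,0],"delta_rot": [0,0,0],"fingers": 0.032},{"linear": [0,0,0],"delta_rot": [0,0,0],"fingers": 0.032}]}}

```text
clock: 20.72
position: [0.4442, -0.0606, 0.1797]
ee_rot: [-0.001, 0.999, 0.042, -0.005]
contact_force: [0.4, -0.6, -1.1]
width: 0.0385
```

```bash
python3 -c "
from h import *
plan(.6176,.2163,.18,.084,10)"
```

```text
pos [ 0.4442 -0.0606  0.1797] head 0.084 t 20.7167 w 0.0385 rot [-0.14  0.53 -0.  ]
world d [0.1734 0.2769 0.0003] tool d (now) [ 0.196  -0.2614 -0.0015] tool d (aligned) [ 0.1961 -0.2613 -0.0003]
[ 0.0196 -0.0261 -0.0001] [ 0.0196 -0.0261 -0.0001] [ 0.0196 -0.0261 -0.0001] [ 0.0196 -0.0261 -0.0001] [ 0.0196 -0.0261 -0.0001] [ 0.0196 -0.0261 -0.0001] [ 0.0196 -0.0261 -0.0001] [ 0.0196 -0.0261 -0.0001] [ 0.0196 -0.0261 -0.0001] [ 0.0196 -0.0261 -0.    ] rot/row [-0.01  0.05 -0.  ]
```

{"name": "send_rows", "arguments": {"plan": [{"linear": [0.01,-0.014,-0.005],"delta_rot": [0,0.2,0],"fingers": 0.032},{"linear": [0.02,-0.027,-0.004],"delta_rot": [0,0.2,0],"fingers": 0.032},{"linear": [0.026,-0.035,-0.003],"delta_rot": [0,0.1,0],"fingers": 0.032},{"linear": [0.028,-0.036,0],"delta_rot": [0,0.1,0],"fingers": 0.032},{"linear": [0.028,-0.036,0],"delta_rot": [0,0.1,0],"fingers": 0.032},{"linear": [0.026,-0.035,0],"delta_rot": [0,0.1,0],"fingers": 0.032},{"linear": [0.024,-0.032,0],"delta_rot": [0,0.1,0],"fingers": 0.032},{"linear": [0.016,-0.022,0],"delta_rot": [0,0,0],"fingers": 0.032},{"linear": [0.008,-0.012,0],"delta_rot": [0,0,0],"fingers": 0.032},{"linear": [0.003,-0.005,0],"delta_rot": [0,0,0],"fingers": 0.032},{"linear": [0,0,0],"delta_rot": [0,0,0],"fingers": 0.032},{"linear": [0,0,0],"delta_rot": [0,0,0],"fingers": 0.032}]}}

```text
clock: 21.72
position: [0.6011, 0.2109, 0.1617]
ee_rot: [0.0, 0.999, 0.04, -0.019]
contact_force: [-0.6, -0.5, -0.9]
width: 0.0386
```

```bash
python3 -c "
from h import *
plan(.6176,.2163,.1,.084,4)"
```

```text
pos [0.6011 0.2109 0.1617] head 0.08 t 21.7167 w 0.0386 rot [-0.06  2.18 -0.21]
world d [ 0.0165  0.0054 -0.0617] tool d (now) [ 0.0192 -0.004   0.061 ] tool d (aligned) [ 0.0169 -0.004   0.0617]
[ 0.0048 -0.001   0.0153] [ 0.0047 -0.001   0.0153] [ 0.0045 -0.001   0.0153] [ 0.0044 -0.001   0.0154] rot/row [-0.02  0.54 -0.05]
```

{"name": "send_rows", "arguments": {"plan": [{"linear": [0.005,-0.001,0.008],"delta_rot": [0,0.6,-0.1],"fingers": 0.032},{"linear": [0.006,-0.0015,0.014],"delta_rot": [0,0.7,-0.1],"fingers": 0.032},{"linear": [0.005,-0.001,0.016],"delta_rot": [0,0.6,0],"fingers": 0.032},{"linear": [0.001,0,0.012],"delta_rot": [0,0,0],"fingers": 0.032},{"linear": [0,0,0.004],"delta_rot": [0,0,0],"fingers": 0.032},{"linear": [0,0,0],"delta_rot": [0,0,0],"fingers": 0.032},{"linear": [0,0,0],"delta_rot": [0,0,0],"fingers": 0.032},{"linear": [0,0,0],"delta_rot": [0,0,0],"fingers": 0.032}]}}

```text
clock: 22.38
position: [0.6103, 0.2043, 0.1034]
ee_rot: [0.003, 0.999, 0.038, -0.007]
contact_force: [0.5, -0.5, -1.3]
width: 0.0387
```

```bash
python3 -c "
from h import *
plan(.6176,.2163,.0577,.084,4)"
```

```text
pos [0.6103 0.2043 0.1034] head 0.075 t 22.3833 w 0.0387 rot [ 0.26  0.85 -0.5 ]
world d [ 0.0073  0.012  -0.0457] tool d (now) [ 0.0088 -0.0116  0.0455] tool d (aligned) [ 0.0083 -0.0113  0.0457]
[ 0.0022 -0.0029  0.0114] [ 0.0022 -0.0029  0.0114] [ 0.0021 -0.0029  0.0114] [ 0.0021 -0.0028  0.0114] rot/row [ 0.07  0.21 -0.13]
```

{"name": "send_rows", "arguments": {"plan": [{"linear": [0.003,-0.004,0.002],"delta_rot": [0.1,0.3,-0.2],"fingers": 0.032},{"linear": [0.003,-0.005,0.008],"delta_rot": [0.1,0.3,-0.2],"fingers": 0.032},{"linear": [0.002,-0.002,0.008],"delta_rot": [0,0.1,0],"fingers": 0.032},{"linear": [0,0,0.004],"delta_rot": [0,0,0],"fingers": 0.032},{"linear": [0,0,0],"delta_rot": [0,0,0],"fingers": 0.032},{"linear": [0,0,0],"delta_rot": [0,0,0],"fingers": 0.032},{"linear": [0,0,0],"delta_rot": [0,0,0],"fingers": 0.032}]}}

```text
clock: 22.97
position: [0.6192, 0.2174, 0.0815]
ee_rot: [-0.0, 0.999, 0.042, 0.002]
contact_force: [0.7, -0.5, -0.8]
width: 0.0388
```

```bash
python3 -c "
from h import *
plan(.6176,.2163,.0577,.084,4)"
```

```text
pos [0.6192 0.2174 0.0815] head 0.083 t 22.9667 w 0.0388 rot [ 0.   -0.18 -0.05]
world d [-0.0016 -0.0011 -0.0238] tool d (now) [-0.0018  0.001   0.0238] tool d (aligned) [-0.0017  0.001   0.0238]
[-0.0004  0.0002  0.0059] [-0.0004  0.0002  0.0059] [-0.0004  0.0002  0.0059] [-0.0004  0.0002  0.0059] rot/row [ 0.   -0.04 -0.01]
```

{"name": "send_rows", "arguments": {"plan": [{"linear": [-0.001,0.001,0.006],"delta_rot": [0,-0.1,0],"fingers": 0.032},{"linear": [0,0,0.008],"delta_rot": [0,0,0],"fingers": 0.032},{"linear": [0,0,0.006],"delta_rot": [0,0,0],"fingers": 0.032},{"linear": [0,0,0.0015],"delta_rot": [0,0,0],"fingers": 0.032},{"linear": [0,0,0],"delta_rot": [0,0,0],"fingers": 0.032},{"linear": [0,0,0],"delta_rot": [0,0,0],"fingers": 0.032}]}}

```text
clock: 23.47
position: [0.6182, 0.2162, 0.0577]
ee_rot: [-0.0, 0.999, 0.041, 0.0]
contact_force: [-0.9, 0.7, 2.5]
width: 0.0384
```

```bash
python3 -c "
from h import *
plan(.6176,.2163,.0577,.084,1)"
```

```text
pos [0.6182 0.2162 0.0577] head 0.083 t 23.4667 w 0.0384 rot [-0.   -0.06 -0.06]
world d [-0.0006  0.0001 -0.    ] tool d (now) [-0.0006 -0.0002  0.    ] tool d (aligned) [-0.0006 -0.0002  0.    ]
[-0.0006 -0.0002  0.    ] rot/row [-0.   -0.06 -0.06]
```

{"name": "send_rows", "arguments": {"plan": [{"linear": [0,0,0],"delta_rot": [0,0,0],"fingers": 0.036},{"linear": [0,0,0],"delta_rot": [0,0,0],"fingers": 0.044},{"linear": [0,0,0],"delta_rot": [0,0,0],"fingers": 0.055},{"linear": [0,0,0],"delta_rot": [0,0,0],"fingers": 0.068},{"linear": [0,0,0],"delta_rot": [0,0,0],"fingers": 0.068},{"linear": [0,0,-0.01],"delta_rot": [0,0,0],"fingers": 0.068},{"linear": [0,0,-0.025],"delta_rot": [0,0,0],"fingers": 0.07},{"linear": [0,0,-0.035],"delta_rot": [0,0,0],"fingers": 0.07},{"linear": [0,0,-0.035],"delta_rot": [0,0,0],"fingers": 0.07},{"linear": [0,0,-0.015],"delta_rot": [0,0,0],"fingers": 0.07},{"linear": [0,0,0],"delta_rot": [0,0,0],"fingers": 0.07},{"linear": [0,0,0],"delta_rot": [0,0,0],"fingers": 0.07}]}}

```text
clock: 24.47
position: [0.6185, 0.2161, 0.1876]
ee_rot: [-0.0, 0.999, 0.041, 0.002]
contact_force: [0.7, 0.9, -0.2]
width: 0.0701
```

```bash
python3 -c "
from h import *
M['handle']=[box(-28,28,-7,7,44,66)]
for cam,c in (('top',C['valve'][0]),('scene',C['valve'][1])):
    im=manip.get_image(cam).astype(int); r=((im[...,0]>2.2*im[...,1])&(im[...,0]>60)).astype(np.uint8)
    z=np.zeros_like(r); z[c[1]-25:c[1]+25,c[0]-25:c[0]+25]=1; r*=z
    m=cv2.resize(r,None,fx=S,fy=S,interpolation=0); f=lambda p:1-(render(cam,'handle',*p)&m).sum()/(render(cam,'handle',*p)|m).sum()
    i=np.array([[.43,.308,.1],[.44,.308,.1],[.43,.318,.1],[.43,.308,.25]]); b=minimize(f,i[0],method='Nelder-Mead',options=dict(initial_simplex=i,xatol=1e-4,fatol=1e-4)); print(cam,r.sum(),b.x.round(4),1-b.fun)
plan(.4305,.308,.17,1.67,14)"
```

```text
top 0 [0.43  0.308 0.1  ] 0.0
scene 75 [0.4236 0.3078 0.2039] 0.46186770428015567
pos [0.6179 0.216  0.1862] head 0.083 t 24.5667 w 0.07 rot [ 8.000e-02 -7.000e-02 -9.093e+01]
world d [-0.1874  0.092  -0.0162] tool d (now) [-0.1792 -0.1072  0.0158] tool d (aligned) [ 0.1101 -0.1774  0.0162]
[-0.0128 -0.0077  0.0011] [-0.0119 -0.0091  0.0011] [-0.0107 -0.0103  0.0011] [-0.0095 -0.0115  0.0011] [-0.0081 -0.0125  0.0011] [-0.0067 -0.0133  0.0011] [-0.0051 -0.014   0.0011] [-0.0035 -0.0145  0.0011] [-0.0019 -0.0148  0.0011] [-0.0002 -0.0149  0.0011] [ 0.0015 -0.0148  0.0012] [ 0.0032 -0.0146  0.0012] [ 0.0048 -0.0141  0.0012] [ 0.0064 -0.0135  0.0012] rot/row [ 0.01 -0.01 -6.5 ]
```

{"name": "send_rows", "arguments": {"plan": [{"linear": [-0.013,-0.008,0.001],"delta_rot": [0,0,-6.5],"fingers": 0.07},{"linear": [-0.012,-0.009,0.001],"delta_rot": [0,0,-6.5],"fingers": 0.07},{"linear": [-0.011,-0.01,0.001],"delta_rot": [0,0,-6.5],"fingers": 0.06},{"linear": [-0.0095,-0.0115,0.001],"delta_rot": [0,0,-6.5],"fingers": 0.05},{"linear": [-0.008,-0.0125,0.001],"delta_rot": [0,0,-6.5],"fingers": 0.045},{"linear": [-0.0065,-0.0135,0.001],"delta_rot": [0,0,-6.5],"fingers": 0.045},{"linear": [-0.005,-0.014,0.001],"delta_rot": [0,0,-6.5],"fingers": 0.045},{"linear": [-0.0035,-0.0145,0.001],"delta_rot": [0,0,-6.5],"fingers": 0.045},{"linear": [-0.002,-0.015,0.001],"delta_rot": [0,0,-6.5],"fingers": 0.045},{"linear": [0,-0.012,0.001],"delta_rot": [0,0,-5],"fingers": 0.045},{"linear": [0,0,0],"delta_rot": [0,0,-2.5],"fingers": 0.045},{"linear": [0,0,0],"delta_rot": [0,0,0],"fingers": 0.045}]}}

```text
clock: 25.57
position: [0.4656, 0.2748, 0.1523]
ee_rot: [-0.006, 0.798, 0.602, -0.021]
contact_force: [0.3, -0.6, 0.0]
width: 0.0448
```

```bash
python3 -c "
from h import *
M['handle']=[box(-28,28,-7,7,44,66)]
for cam,c in (('top',C['valve'][0]),('scene',C['valve'][1])):
    im=manip.get_image(cam).astype(int); r=((im[...,0]>1.8*im[...,1])&(im[...,0]>im[...,1]+25)&(im[...,1]<1.6*im[...,2]+5)).astype(np.uint8)
    z=np.zeros_like(r); z[c[1]-25:c[1]+25,c[0]-25:c[0]+25]=1; r*=z
    m=cv2.resize(r,None,fx=S,fy=S,interpolation=0); f=lambda p:1-(render(cam,'handle',*p)&m).sum()/(render(cam,'handle',*p)|m).sum()
    i=np.array([[.43,.308,.1],[.44,.308,.1],[.43,.318,.1],[.43,.308,.25]]); b=minimize(f,i[0],method='Nelder-Mead',options=dict(initial_simplex=i,xatol=1e-4,fatol=1e-4)); print(cam,r.sum(),b.x.round(4),1-b.fun)
    if cam=='top': cv2.imwrite('pics/v4.png',cv2.resize(np.hstack([cv2.convertScaleAbs(im.astype(np.uint8)[185:250,75:170,::-1],alpha=1.5),cv2.merge([r*255]*3)[185:250,75:170]]),None,fx=4,fy=4,interpolation=0))
plan(.4305,.308,.17,1.67,4)"
```

```text
top 102 [0.4329 0.3091 0.1527] 0.5968393972804116
scene 130 [0.4287 0.3081 0.1242] 0.7658157602663707
pos [0.4661 0.2746 0.1525] head 1.289 t 25.6667 w 0.0446 rot [ -2.3    1.12 -21.85]
world d [-0.0356  0.0334  0.0175] tool d (now) [ 0.0217 -0.0441 -0.0165] tool d (aligned) [ 0.0368 -0.0321 -0.0175]
[ 0.0054 -0.011  -0.0041] [ 0.0065 -0.0104 -0.0042] [ 0.0075 -0.0097 -0.0043] [ 0.0084 -0.0089 -0.0043] rot/row [-0.58  0.28 -5.46]
```

View pics/v4.png

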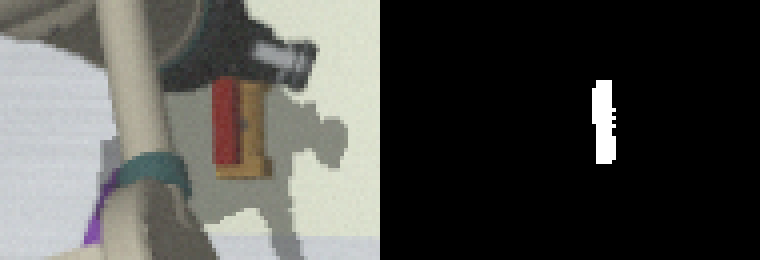

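{"name": "send_rows", "arguments": {"plan": [{"linear": [0.004,-0.008,-0.004],"delta_rot": [-0.6,0.3,-5],"fingers": 0.045},{"linear": [0.006,-0.01,-0.004],"delta_rot": [-0.6,0.3,-6],"fingers": 0.045},{"linear": [0.0075,-0.01,-0.003],"delta_rot": [-0.6,0.3,-5.5],"fingers": 0.045},{"linear": [0.0084,-0.009,-0.002],"delta_rot": [-0.5,0.2,-3.5],"fingers": 0.045},{"linear": [0.004,-0.004,0],"delta_rot": [0,0,-1],"fingers": 0.045},{"linear": [0,0,0],"delta_rot": [0,0,0],"fingers": 0.045},{"linear": [0,0,0],"delta_rot": [0,0,0],"fingers": 0.045},{"linear": [0,0,0],"delta_rot": [0,0,0],"fingers": 0.045}]}}

```text
clock: 26.33
position: [0.4304, 0.3077, 0.1618]
ee_rot: [0.001, 0.676, 0.737, -0.002]
contact_force: [-0.3, 0.1, -0.3]
width: 0.0449
```

```bash
python3 -c "
from h import *
plan(.430,.308,.064,1.676,4)"
```

```text
pos [0.4304 0.3077 0.1618] head 1.657 t 26.3333 w 0.0449 rot [-0.16  0.24 -1.07]
world d [-0.0004  0.0003 -0.0978] tool d (now) [ 0.0008 -0.0001  0.0978] tool d (aligned) [ 0.0004 -0.0004  0.0978]
[ 0.0002 -0.      0.0245] [ 0.0002 -0.      0.0245] [ 0.0001 -0.0001  0.0245] [ 0.0001 -0.0001  0.0245] rot/row [-0.04  0.06 -0.27]
```

{"name": "send_rows", "arguments": {"plan": [{"linear": [0,0,0.01],"delta_rot": [-0.1,0.1,-0.6],"fingers": 0.045},{"linear": [0,0,0.015],"delta_rot": [0,0.1,-0.4],"fingers": 0.045},{"linear": [0,0,0.015],"delta_rot": [0,0,0],"fingers": 0.045},{"linear": [0,0,0.01],"delta_rot": [0,0,0],"fingers": 0.045},{"linear": [0,0,0.005],"delta_rot": [0,0,0],"fingers": 0.045},{"linear": [0,0,0],"delta_rot": [0,0,0],"fingers": 0.045},{"linear": [0,0,0],"delta_rot": [0,0,0],"fingers": 0.045},{"linear": [0,0,0],"delta_rot": [0,0,0],"fingers": 0.045}]}}

```text
clock: 27.0
position: [0.4366, 0.3054, 0.1045]
ee_rot: [0.001, 0.673, 0.739, 0.0]
contact_force: [0.0, -1.3, -0.4]
width: 0.0449
```

```bash
python3 -c "
from h import *
plan(.430,.308,.064,1.676,4)"
```

```text
pos [0.4366 0.3054 0.1045] head 1.664 t 27.0 w 0.0449 rot [ 0.14  0.08 -0.69]
world d [-0.0066  0.0026 -0.0405] tool d (now) [ 0.0033 -0.0065  0.0405] tool d (aligned) [ 0.0033 -0.0063  0.0405]
[ 0.0008 -0.0016  0.0101] [ 0.0008 -0.0016  0.0101] [ 0.0008 -0.0016  0.0101] [ 0.0008 -0.0016  0.0101] rot/row [ 0.04  0.02 -0.17]
```

{"name": "send_rows", "arguments": {"plan": [{"linear": [0.0015,-0.003,0],"delta_rot": [0.1,0.1,-0.4],"fingers": 0.045},{"linear": [0.0015,-0.003,0.008],"delta_rot": [0,0,-0.3],"fingers": 0.045},{"linear": [0,-0.001,0.012],"delta_rot": [0,0,0],"fingers": 0.045},{"linear": [0,-0.001,0.01],"delta_rot": [0,0,0],"fingers": 0.045},{"linear": [0,0,0.005],"delta_rot": [0,0,0],"fingers": 0.045},{"linear": [0,0,0],"delta_rot": [0,0,0],"fingers": 0.045},{"linear": [0,0,0],"delta_rot": [0,0,0],"fingers": 0.045},{"linear": [0,0,0],"delta_rot": [0,0,0],"fingers": 0.045}]}}

```text
clock: 27.67
position: [0.4291, 0.3095, 0.0705]
ee_rot: [0.001, 0.668, 0.744, 0.004]
contact_force: [-0.0, 0.3, -0.1]
width: 0.0451
```

```bash
python3 -c "
from h import *
plan(.430,.308,.064,1.676,4)"
```

```text
pos [0.4291 0.3095 0.0705] head 1.678 t 27.6667 w 0.0451 rot [ 0.42 -0.21  0.12]
world d [ 0.0009 -0.0015 -0.0065] tool d (now) [-0.0016  0.0007  0.0065] tool d (aligned) [-0.0016  0.0007  0.0065]
[-0.0004  0.0002  0.0016] [-0.0004  0.0002  0.0016] [-0.0004  0.0002  0.0016] [-0.0004  0.0002  0.0016] rot/row [ 0.1  -0.05  0.03]
```

{"name": "send_rows", "arguments": {"plan": [{"linear": [-0.0012,0.0005,0.004],"delta_rot": [0.3,-0.2,0],"fingers": 0.045},{"linear": [0,0,0.001],"delta_rot": [0,0,0],"fingers": 0.045},{"linear": [0,0,0],"delta_rot": [0,0,0],"fingers": 0.03},{"linear": [0,0,0],"delta_rot": [0,0,0],"fingers": 0.02},{"linear": [0,0,0],"delta_rot": [0,0,0],"fingers": 0.005},{"linear": [0,0,0],"delta_rot": [0,0,0],"fingers": 0.005},{"linear": [0,0,0],"delta_rot": [0,0,0],"fingers": 0.005},{"linear": [0,0,0],"delta_rot": [0,0,0],"fingers": 0.005},{"linear": [0,0,0],"delta_rot": [0,0,0],"fingers": 0.005}]}}

```text
clock: 28.42
position: [0.4311, 0.3089, 0.0665]
ee_rot: [0.001, 0.668, 0.744, 0.002]
contact_force: [0.1, -0.8, -1.2]
width: 0.0128
```

{"name": "send_rows", "arguments": {"plan": [{"linear": [0,0,-0.015],"delta_rot": [0,0,0],"fingers": 0.005},{"linear": [0,0,-0.03],"delta_rot": [0,0,0],"fingers": 0.005},{"linear": [0,0,-0.035],"delta_rot": [0,0,0],"fingers": 0.005},{"linear": [0,0,-0.03],"delta_rot": [0,0,0],"fingers": 0.005},{"linear": [0,0,-0.015],"delta_rot": [0,0,0],"fingers": 0.005},{"linear": [0,0,0],"delta_rot": [0,0,0],"fingers": 0.005},{"linear": [0,0,0],"delta_rot": [0,0,0],"fingers": 0.005},{"linear": [0,0,0],"delta_rot": [0,0,0],"fingers": 0.005}]}}

```text
clock: 29.08
position: [0.4277, 0.3072, 0.193]
ee_rot: [-0.0, 0.668, 0.744, -0.002]
contact_force: [0.1, -0.0, -1.9]
width: 0.0128
```

```bash
python3 -c "
from h import *
plan(.6236,-.208,.19,1.526,18)"
```

```text
pos [0.4277 0.3072 0.193 ] head 1.678 t 29.0833 w 0.0128 rot [-0.24  0.17  8.7 ]
world d [ 0.1959 -0.5152 -0.003 ] tool d (now) [-0.5331  0.1397  0.0037] tool d (aligned) [-0.5059  0.2187  0.003 ]
[-0.0296  0.0078  0.0002] [-0.0296  0.008   0.0002] [-0.0295  0.0083  0.0002] [-0.0294  0.0085  0.0002] [-0.0293  0.0088  0.0002] [-0.0293  0.009   0.0002] [-0.0292  0.0092  0.0002] [-0.0291  0.0095  0.0002] [-0.029   0.0097  0.0002] [-0.0289  0.01    0.0002] [-0.0289  0.0102  0.0002] [-0.0288  0.0105  0.0002] [-0.0287  0.0107  0.0002] [-0.0286  0.011   0.0002] [-0.0285  0.0112  0.0002] [-0.0284  0.0114  0.0002] [-0.0283  0.0117  0.0002] [-0.0282  0.0119  0.0002] rot/row [-0.01  0.01  0.48]
```

{"name": "send_rows", "arguments": {"plan": [{"linear": [-0.014,0.004,-0.003],"delta_rot": [0,0,0.5],"fingers": 0.005},{"linear": [-0.025,0.007,-0.003],"delta_rot": [0,0,0.5],"fingers": 0.005},{"linear": [-0.03,0.008,-0.002],"delta_rot": [0,0,0.5],"fingers": 0.005},{"linear": [-0.03,0.0085,-0.001],"delta_rot": [0,0,0.5],"fingers": 0.005},{"linear": [-0.03,0.0085,0],"delta_rot": [0,0,0.5],"fingers": 0.005},{"linear": [-0.03,0.009,0],"delta_rot": [0,0,0.5],"fingers": 0.005},{"linear": [-0.03,0.009,0],"delta_rot": [0,0,0.5],"fingers": 0.005},{"linear": [-0.03,0.0095,0],"delta_rot": [0,0,0.5],"fingers": 0.005},{"linear": [-0.03,0.0095,0],"delta_rot": [0,0,0.5],"fingers": 0.005},{"linear": [-0.03,0.01,0],"delta_rot": [0,0,0.5],"fingers": 0.005},{"linear": [-0.022,0.007,0],"delta_rot": [0,0,0.3],"fingers": 0.005},{"linear": [-0.01,0.003,0],"delta_rot": [0,0,0],"fingers": 0.005}]}}

```text
clock: 30.08
position: [0.531, -0.0099, 0.1772]
ee_rot: [-0.014, 0.701, 0.713, -0.018]
contact_force: [0.4, -0.0, -2.3]
width: 0.0129
```

{"name": "send_rows", "arguments": {"plan": [{"linear": [0,0,0],"delta_rot": [0,0,0],"fingers": 0.005},{"linear": [0,0,0],"delta_rot": [0,0,0],"fingers": 0.005}]}}

```text
clock: 30.25
position: [0.5299, -0.0115, 0.1739]
ee_rot: [-0.017, 0.702, 0.712, -0.02]
contact_force: [-0.5, -0.5, -1.8]
width: 0.013
```

```bash
python3 -c "
from h import *
plan(.6236,-.208,.17,1.526,9)"
```

```text
pos [ 0.5299 -0.0115  0.1739] head 1.584 t 30.25 w 0.013 rot [-2.96  0.32  3.34]
world d [ 0.0937 -0.1965 -0.0039] tool d (now) [-0.1978  0.0912  0.    ] tool d (aligned) [-0.1921  0.1024  0.0039]
[-0.022   0.0101  0.    ] [-0.0219  0.0103  0.    ] [-0.0218  0.0104  0.0001] [-0.0218  0.0106  0.0001] [-0.0217  0.0107  0.0002] [-0.0216  0.0108  0.0002] [-0.0216  0.011   0.0003] [-0.0215  0.0111  0.0003] [-0.0214  0.0112  0.0004] rot/row [-0.33  0.04  0.37]
```

{"name": "send_rows", "arguments": {"plan": [{"linear": [-0.014,0.0065,0],"delta_rot": [-0.5,0,0.4],"fingers": 0.005},{"linear": [-0.024,0.011,0],"delta_rot": [-0.5,0,0.4],"fingers": 0.005},{"linear": [-0.026,0.013,0],"delta_rot": [-0.5,0,0.4],"fingers": 0.005},{"linear": [-0.026,0.013,0],"delta_rot": [-0.5,0,0.4],"fingers": 0.005},{"linear": [-0.026,0.013,0],"delta_rot": [-0.5,0,0.4],"fingers": 0.005},{"linear": [-0.026,0.013,0],"delta_rot": [-0.4,0,0.4],"fingers": 0.005},{"linear": [-0.026,0.013,0],"delta_rot": [-0.4,0,0.4],"fingers": 0.005},{"linear": [-0.014,0.008,0],"delta_rot": [-0.3,0,0.3],"fingers": 0.005},{"linear": [-0.006,0.004,0],"delta_rot": [0,0,0],"fingers": 0.005},{"linear": [0,0,0],"delta_rot": [0,0,0],"fingers": 0.005},{"linear": [0,0,0],"delta_rot": [0,0,0],"fingers": 0.005},{"linear": [0,0,0],"delta_rot": [0,0,0],"fingers": 0.005}]}}

```text
clock: 31.25
position: [0.623, -0.1935, 0.1673]
ee_rot: [0.0, 0.716, 0.698, 0.003]
contact_force: [-0.2, 0.3, -1.3]
width: 0.0129
```

```bash
python3 -c "
from h import *
plan(.6236,-.208,.11,1.526,3)"
```

```text
pos [ 0.623  -0.1935  0.1673] head 1.546 t 31.25 w 0.0129 rot [ 0.27 -0.23  1.15]
world d [ 0.0006 -0.0145 -0.0573] tool d (now) [-0.0148  0.0007  0.0572] tool d (aligned) [-0.0145  0.0012  0.0573]
[-0.0049  0.0002  0.0191] [-0.0049  0.0003  0.0191] [-0.0049  0.0003  0.0191] rot/row [ 0.09 -0.08  0.38]
```

{"name": "send_rows", "arguments": {"plan": [{"linear": [-0.004,0,0.006],"delta_rot": [0.1,0,0.4],"fingers": 0.005},{"linear": [-0.005,0,0.013],"delta_rot": [0.1,0,0.4],"fingers": 0.005},{"linear": [-0.004,0,0.016],"delta_rot": [0,0,0.3],"fingers": 0.005},{"linear": [-0.001,0,0.013],"delta_rot": [0,0,0],"fingers": 0.005},{"linear": [0,0,0.005],"delta_rot": [0,0,0],"fingers": 0.005},{"linear": [0,0,0],"delta_rot": [0,0,0],"fingers": 0.005},{"linear": [0,0,0],"delta_rot": [0,0,0],"fingers": 0.005},{"linear": [0,0,0],"delta_rot": [0,0,0],"fingers": 0.005}]}}

```text
clock: 31.92
position: [0.6194, -0.2013, 0.1092]
ee_rot: [-0.004, 0.721, 0.693, 0.001]
contact_force: [-0.5, -1.4, -1.8]
width: 0.0128
```

```bash
python3 -c "
from h import *
plan(.6236,-.208,.0705,1.526,3)
p=[.6236,-.208,.07];ms=masks('valve',dict(scene=proj('scene',p)[0],top=proj('top',p)[0]))
s=manip.get_state()
print([(c,fit('valve',{c:k},s['position'][:2],[-.1],z=s['position'][2]-.0665)) for c,k in ms.items()])"
```

```text
pos [ 0.6194 -0.2013  0.1092] head 1.531 t 31.9167 w 0.0128 rot [-0.22 -0.41  0.29]
world d [ 0.0042 -0.0067 -0.0387] tool d (now) [-0.0068  0.0046  0.0386] tool d (aligned) [-0.0065  0.0045  0.0387]
[-0.0023  0.0015  0.0129] [-0.0022  0.0015  0.0129] [-0.0022  0.0015  0.0129] rot/row [-0.07 -0.14  0.1 ]
[('scene', (array([ 0.6196, -0.1964, -0.0243]), np.float64(0.662)))]
```

Valve hangs straight. Next: centre it and lower part-way.

{"name": "send_rows", "arguments": {"plan": [{"linear": [-0.003,0.002,0],"delta_rot": [-0.1,-0.2,0.2],"fingers": 0.005},{"linear": [-0.003,0.002,0.003],"delta_rot": [-0.1,-0.2,0.1],"fingers": 0.005},{"linear": [-0.0005,0.0005,0.007],"delta_rot": [0,0,0],"fingers": 0.005},{"linear": [0,0,0.006],"delta_rot": [0,0,0],"fingers": 0.005},{"linear": [0,0,0],"delta_rot": [0,0,0],"fingers": 0.005},{"linear": [0,0,0],"delta_rot": [0,0,0],"fingers": 0.005},{"linear": [0,0,0],"delta_rot": [0,0,0],"fingers": 0.005}]}}

```text
clock: 32.7
position: [0.6256, -0.2097, 0.0935]
ee_rot: [0.002, 0.723, 0.691, 0.001]
contact_force: [-0.4, 0.1, -1.4]
width: 0.0133
```

```bash
python3 -c "
from h import *
plan(.6236,-.208,.0705,1.526,3)
im=cv2.convertScaleAbs(manip.get_image('scene')[:,:,::-1],alpha=1.6)
cv2.imwrite('pics/s5.png',cv2.resize(im[90:260,120:340],None,fx=3.5,fy=3.5))"
```

```text
pos [ 0.6256 -0.2097  0.0935] head 1.525 t 32.7 w 0.0133 rot [ 0.26  0.14 -0.06]
world d [-0.002   0.0017 -0.023 ] tool d (now) [ 0.0017 -0.0021  0.023 ] tool d (aligned) [ 0.0016 -0.002   0.023 ]
[ 0.0006 -0.0007  0.0077] [ 0.0006 -0.0007  0.0077] [ 0.0005 -0.0007  0.0077] rot/row [ 0.09  0.05 -0.02]
```

View pics/s5.png

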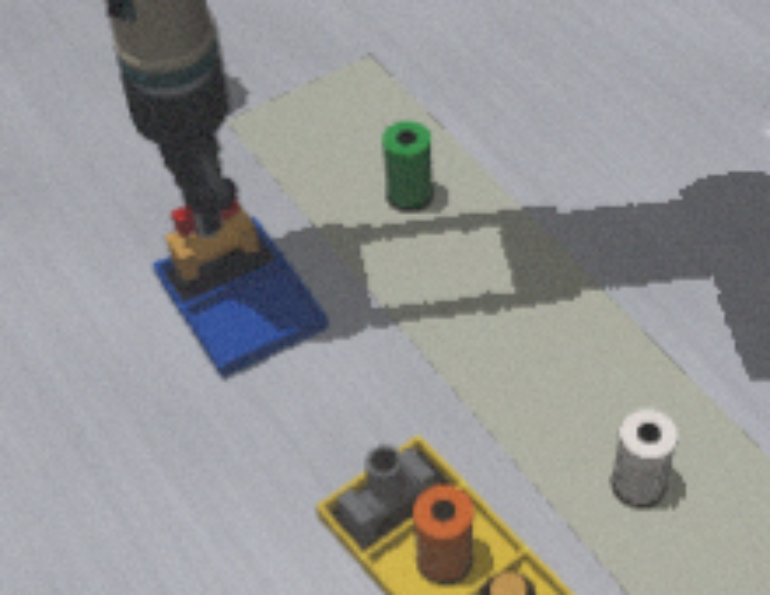

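The valve (crop 215,245) is level and aligned over the blue tray's black cell. The white filter (645,460) and the yellow kit are undisturbed.

{"name": "send_rows", "arguments": {"plan": [{"linear": [0.001,-0.0013,0.006],"delta_rot": [0.2,0.1,0],"fingers": 0.005},{"linear": [0,-0.0005,0.008],"delta_rot": [0,0,0],"fingers": 0.005},{"linear": [0,0,0.006],"delta_rot": [0,0,0],"fingers": 0.005},{"linear": [0,0,0.0015],"delta_rot": [0,0,0],"fingers": 0.005},{"linear": [0,0,0],"delta_rot": [0,0,0],"fingers": 0.005},{"linear": [0,0,0],"delta_rot": [0,0,0],"fingers": 0.005}]}}

```text
clock: 33.25
position: [0.624, -0.2087, 0.0706]
ee_rot: [0.001, 0.723, 0.691, 0.0]
contact_force: [0.8, -0.5, 0.1]
width: 0.013
```

```bash
python3 -c "
from h import *
plan(.6236,-.208,.0705,1.526,1)"
```

```text
pos [ 0.624  -0.2087  0.0706] head 1.525 t 33.25 w 0.013 rot [ 0.1   0.06 -0.05]
world d [-0.0004  0.0007 -0.0001] tool d (now) [ 0.0006 -0.0005  0.0001] tool d (aligned) [ 0.0006 -0.0005  0.0001]
[ 0.0006 -0.0005  0.0001] rot/row [ 0.1   0.06 -0.05]
```

{"name": "send_rows", "arguments": {"plan": [{"linear": [0,0,0.0007],"delta_rot": [0,0,0],"fingers": 0.01},{"linear": [0,0,0],"delta_rot": [0,0,0],"fingers": 0.018},{"linear": [0,0,0],"delta_rot": [0,0,0],"fingers": 0.028},{"linear": [0,0,0],"delta_rot": [0,0,0],"fingers": 0.04},{"linear": [0,0,0],"delta_rot": [0,0,0],"fingers": 0.04},{"linear": [0,0,-0.01],"delta_rot": [0,0,0],"fingers": 0.04},{"linear": [0,0,-0.025],"delta_rot": [0,0,0],"fingers": 0.04},{"linear": [0,0,-0.035],"delta_rot": [0,0,0],"fingers": 0.04},{"linear": [0,0,-0.03],"delta_rot": [0,0,0],"fingers": 0.05},{"linear": [0,0,-0.01],"delta_rot": [0,0,0],"fingers": 0.07},{"linear": [0,0,0],"delta_rot": [0,0,0],"fingers": 0.07},{"linear": [0,0,0],"delta_rot": [0,0,0],"fingers": 0.07}]}}

```text
clock: 34.25
position: [0.6243, -0.2086, 0.1887]
ee_rot: [0.002, 0.723, 0.691, 0.001]
contact_force: [-0.3, 1.1, 0.4]
width: 0.0704
```

```bash
python3 -c "
from h import *
plan(.434,-.1902,.17,-.045,14)"
```

```text
pos [ 0.6243 -0.2086  0.1887] head 1.525 t 34.25 w 0.0704 rot [ 0.26 -0.1  89.96]
world d [-0.1903  0.0184 -0.0187] tool d (now) [ 0.0097 -0.191   0.0179] tool d (aligned) [-0.1909 -0.0098  0.0187]
[ 0.0007 -0.0136  0.0013] [-0.0008 -0.0136  0.0013] [-0.0024 -0.0135  0.0013] [-0.0038 -0.0131  0.0013] [-0.0053 -0.0126  0.0013] [-0.0067 -0.0119  0.0013] [-0.008  -0.0111  0.0013] [-0.0091 -0.0101  0.0013] [-0.0102 -0.0091  0.0013] [-0.0112 -0.0078  0.0013] [-0.012  -0.0065  0.0013] [-0.0126 -0.0052  0.0013] [-0.0131 -0.0037  0.0013] [-0.0135 -0.0022  0.0013] rot/row [ 0.02 -0.01  6.43]
```

{"name": "send_rows", "arguments": {"plan": [{"linear": [0.0007,-0.0136,0],"delta_rot": [0,0,6.5],"fingers": 0.07},{"linear": [-0.0008,-0.0136,0],"delta_rot": [0,0,6.5],"fingers": 0.07},{"linear": [-0.0024,-0.0135,0],"delta_rot": [0,0,6.5],"fingers": 0.07},{"linear": [-0.0038,-0.013,0.001],"delta_rot": [0,0,6.5],"fingers": 0.07},{"linear": [-0.0053,-0.0126,0.001],"delta_rot": [0,0,6.5],"fingers": 0.07},{"linear": [-0.0067,-0.012,0.001],"delta_rot": [0,0,6.5],"fingers": 0.07},{"linear": [-0.008,-0.011,0.001],"delta_rot": [0,0,6.5],"fingers": 0.07},{"linear": [-0.009,-0.01,0.001],"delta_rot": [0,0,6.5],"fingers": 0.07},{"linear": [-0.01,-0.009,0.001],"delta_rot": [0,0,6.5],"fingers": 0.07},{"linear": [-0.011,-0.008,0.001],"delta_rot": [0,0,6.5],"fingers": 0.07},{"linear": [-0.006,-0.003,0],"delta_rot": [0,0,4],"fingers": 0.07},{"linear": [0,0,0],"delta_rot": [0,0,0],"fingers": 0.07}]}}

```text
clock: 35.25
position: [0.4687, -0.1853, 0.1677]
ee_rot: [-0.006, 0.991, 0.13, -0.008]
contact_force: [0.9, 0.2, -0.1]
width: 0.0703
```

{"name": "send_rows", "arguments": {"plan": [{"linear": [0,0,0],"delta_rot": [0,0,0],"fingers": 0.07},{"linear": [0,0,0],"delta_rot": [0,0,0],"fingers": 0.07}]}}

```text
clock: 35.42
position: [0.468, -0.1848, 0.1664]
ee_rot: [-0.007, 0.991, 0.131, -0.009]
contact_force: [0.1, -0.0, 0.2]
width: 0.0701
```

```bash
python3 -c "
from h import *
plan(.434,-.1902,.15,-.045,6)"
```

```text
pos [ 0.468  -0.1848  0.1664] head 0.264 t 35.4167 w 0.0701 rot [-0.75  1.05 17.68]
world d [-0.034  -0.0054 -0.0164] tool d (now) [-0.034  -0.0034  0.017 ] tool d (aligned) [-0.0337  0.0069  0.0164]
[-0.0057 -0.0006  0.0028] [-0.0057 -0.0003  0.0028] [-0.0057  0.      0.0028] [-0.0057  0.0003  0.0028] [-0.0057  0.0006  0.0028] [-0.0057  0.0009  0.0027] rot/row [-0.12  0.17  2.95]
```

{"name": "send_rows", "arguments": {"plan": [{"linear": [-0.005,-0.0006,0.001],"delta_rot": [-0.1,0.2,3],"fingers": 0.07},{"linear": [-0.007,-0.0003,0.003],"delta_rot": [-0.2,0.2,4],"fingers": 0.07},{"linear": [-0.007,0.0002,0.003],"delta_rot": [-0.2,0.2,4],"fingers": 0.07},{"linear": [-0.007,0.0005,0.003],"delta_rot": [-0.1,0.2,3.5],"fingers": 0.07},{"linear": [-0.004,0.0005,0.003],"delta_rot": [-0.1,0.2,2],"fingers": 0.07},{"linear": [-0.002,0.0005,0.001],"delta_rot": [0,0,0.5],"fingers": 0.07},{"linear": [0,0,0],"delta_rot": [0,0,0],"fingers": 0.07},{"linear": [0,0,0],"delta_rot": [0,0,0],"fingers": 0.07},{"linear": [0,0,0],"delta_rot": [0,0,0],"fingers": 0.07}]}}

```text
clock: 36.17
position: [0.4411, -0.1916, 0.1504]
ee_rot: [-0.0, 1.0, -0.017, 0.001]
contact_force: [0.2, -0.0, 0.4]
width: 0.0698
```

```bash
python3 -c "
from h import *
plan(.434,-.1902,.062,-.045,3)"
```

```text
pos [ 0.4411 -0.1916  0.1504] head -0.033 t 36.1667 w 0.0698 rot [-0.01 -0.15  0.68]
world d [-0.0071  0.0014 -0.0884] tool d (now) [-0.0074 -0.0012  0.0884] tool d (aligned) [-0.0072 -0.0011  0.0884]
[-0.0025 -0.0004  0.0295] [-0.0024 -0.0004  0.0295] [-0.0024 -0.0004  0.0295] rot/row [-0.   -0.05  0.23]
```

{"name": "send_rows", "arguments": {"plan": [{"linear": [-0.004,-0.0006,0.004],"delta_rot": [0,-0.1,0.4],"fingers": 0.07},{"linear": [-0.004,-0.0006,0.01],"delta_rot": [0,0,0.3],"fingers": 0.07},{"linear": [-0.002,0,0.012],"delta_rot": [0,0,0],"fingers": 0.07},{"linear": [-0.001,0,0.008],"delta_rot": [0,0,0],"fingers": 0.07},{"linear": [0,0,0],"delta_rot": [0,0,0],"fingers": 0.07},{"linear": [0,0,0],"delta_rot": [0,0,0],"fingers": 0.07},{"linear": [0,0,0],"delta_rot": [0,0,0],"fingers": 0.07}]}}

```text
clock: 36.75
position: [0.4319, -0.1905, 0.1154]
ee_rot: [0.001, 1.0, -0.022, 0.002]
contact_force: [0.4, -0.1, -0.4]
width: 0.0701
```

```bash
python3 -c "
from h import *
plan(.434,-.1902,.062,-.045,3)"
```

```text
pos [ 0.4319 -0.1905  0.1154] head -0.043 t 36.75 w 0.0701 rot [ 0.07 -0.19  0.11]
world d [ 0.0021  0.0003 -0.0534] tool d (now) [ 0.0019 -0.0004  0.0534] tool d (aligned) [ 0.0021 -0.0004  0.0534]
[ 0.0006 -0.0001  0.0178] [ 0.0007 -0.0001  0.0178] [ 0.0007 -0.0001  0.0178] rot/row [ 0.02 -0.06  0.04]
```

{"name": "send_rows", "arguments": {"plan": [{"linear": [0,0,0.01],"delta_rot": [0,-0.1,0],"fingers": 0.07},{"linear": [0,0,0.015],"delta_rot": [0,0,0],"fingers": 0.07},{"linear": [0,0,0.014],"delta_rot": [0,0,0],"fingers": 0.07},{"linear": [0,0,0.009],"delta_rot": [0,0,0],"fingers": 0.07},{"linear": [0,0,0.003],"delta_rot": [0,0,0],"fingers": 0.07},{"linear": [0,0,0],"delta_rot": [0,0,0],"fingers": 0.07},{"linear": [0,0,0],"delta_rot": [0,0,0],"fingers": 0.07},{"linear": [0,0,0],"delta_rot": [0,0,0],"fingers": 0.07}]}}

```text
clock: 37.42
position: [0.4355, -0.1924, 0.0632]
ee_rot: [0.003, 1.0, -0.021, 0.004]
contact_force: [0.4, -1.0, 0.1]
width: 0.0702
```

```bash
python3 -c "
from h import *
plan(.434,-.1902,.062,-.045,3)"
```

```text
pos [ 0.4355 -0.1924  0.0632] head -0.043 t 37.4167 w 0.0702 rot [ 0.3  -0.48  0.14]
world d [-0.0015  0.0022 -0.0012] tool d (now) [-0.0016 -0.0022  0.0012] tool d (aligned) [-0.0016 -0.0021  0.0012]
[-0.0005 -0.0007  0.0004] [-0.0005 -0.0007  0.0004] [-0.0005 -0.0007  0.0004] rot/row [ 0.1  -0.16  0.05]
```

{"name": "send_rows", "arguments": {"plan": [{"linear": [-0.0015,-0.0018,0],"delta_rot": [0.2,-0.4,0],"fingers": 0.062},{"linear": [0,0,0],"delta_rot": [0,0,0],"fingers": 0.05},{"linear": [0,0,0],"delta_rot": [0,0,0],"fingers": 0.034},{"linear": [0,0,0],"delta_rot": [0,0,0],"fingers": 0.034},{"linear": [0,0,0],"delta_rot": [0,0,0],"fingers": 0.034},{"linear": [0,0,0],"delta_rot": [0,0,0],"fingers": 0.034},{"linear": [0,0,0],"delta_rot": [0,0,0],"fingers": 0.034}], "force": 40}}

```text
clock: 38.0
position: [0.435, -0.191, 0.0653]
ee_rot: [0.002, 1.0, -0.021, 0.002]
contact_force: [-0.6, -0.2, -1.2]
width: 0.0427
```

{"name": "send_rows", "arguments": {"plan": [{"linear": [0,0,-0.015],"delta_rot": [0,0,0],"fingers": 0.034},{"linear": [0,0,-0.03],"delta_rot": [0,0,0],"fingers": 0.034},{"linear": [0,0,-0.035],"delta_rot": [0,0,0],"fingers": 0.034},{"linear": [0,0,-0.03],"delta_rot": [0,0,0],"fingers": 0.034},{"linear": [0,0,-0.01],"delta_rot": [0,0,0],"fingers": 0.034},{"linear": [0,0,0],"delta_rot": [0,0,0],"fingers": 0.034},{"linear": [0,0,0],"delta_rot": [0,0,0],"fingers": 0.034},{"linear": [0,0,0],"delta_rot": [0,0,0],"fingers": 0.034}]}}

```text
clock: 38.67
position: [0.4329, -0.1896, 0.1884]
ee_rot: [0.0, 1.0, -0.021, -0.0]
contact_force: [0.1, 0.6, -0.1]
width: 0.0425
```

```bash
python3 -c "
from h import *
plan(.6266,-.143,.15,-.045,7)
C2=dict(valve=(.6236,-.208),regulator=(.6176,.2163),orange_filter=(.624,.1425))
for n,p in C2.items():
    q=[*p,.04]; ms=masks(n,dict(scene=proj('scene',q)[0],top=proj('top',q)[0])); print(n,[(c,fit(n,{c:k},p,[-.1],z=.004)) for c,k in ms.items()])"
```

```text
pos [ 0.4329 -0.1896  0.1884] head -0.043 t 38.6667 w 0.0425 rot [0.03 0.04 0.14]
world d [ 0.1937  0.0466 -0.0384] tool d (now) [ 0.1916 -0.0548  0.0382] tool d (aligned) [ 0.1914 -0.0553  0.0384]
[ 0.0274 -0.0078  0.0055] [ 0.0274 -0.0078  0.0055] [ 0.0274 -0.0078  0.0055] [ 0.0274 -0.0079  0.0055] [ 0.0274 -0.0079  0.0055] [ 0.0274 -0.0079  0.0055] [ 0.0273 -0.0079  0.0055] rot/row [0.   0.01 0.02]
valve [('scene', (array([ 0.6235, -0.2088, -0.1058]), np.float64(0.907))), ('top', (array([ 0.6227, -0.2084, -0.0179]), np.float64(0.938)))]
regulator [('scene', (array([0.6183, 0.216 ]), np.float64(0.939))), ('top', (array([0.62  , 0.2165]), np.float64(0.956)))]
orange_filter [('scene', (array([0.6222, 0.1411]), np.float64(0.946))), ('top', (array([0.624 , 0.1425]), np.float64(0.888)))]
```

{"name": "send_rows", "arguments": {"plan": [{"linear": [0.018,-0.005,0],"delta_rot": [0,0.2,0],"fingers": 0.034},{"linear": [0.03,-0.0085,0],"delta_rot": [0,0.2,0],"fingers": 0.034},{"linear": [0.035,-0.01,0],"delta_rot": [0,0.2,0],"fingers": 0.034},{"linear": [0.035,-0.01,0],"delta_rot": [0,0.2,0],"fingers": 0.034},{"linear": [0.03,-0.0085,0],"delta_rot": [0,0.2,0],"fingers": 0.034},{"linear": [0.024,-0.007,0],"delta_rot": [0,0.2,0],"fingers": 0.034},{"linear": [0.014,-0.004,0.002],"delta_rot": [0,0.2,0],"fingers": 0.034},{"linear": [0.008,-0.002,0.005],"delta_rot": [0,0,0],"fingers": 0.034},{"linear": [0.003,0,0.005],"delta_rot": [0,0,0],"fingers": 0.034},{"linear": [0,0,0],"delta_rot": [0,0,0],"fingers": 0.034},{"linear": [0,0,0],"delta_rot": [0,0,0],"fingers": 0.034},{"linear": [0,0,0],"delta_rot": [0,0,0],"fingers": 0.034}]}}

```text
clock: 40.27
position: [0.6378, -0.1409, 0.1746]
ee_rot: [0.0, 1.0, -0.023, 0.009]
contact_force: [0.3, 0.4, -1.0]
width: 0.0428
```

```bash
python3 -c "
from h import *
plan(.6266,-.143,.1,-.045,3)"
```

```text
pos [ 0.6378 -0.1409  0.1746] head -0.045 t 40.2667 w 0.0428 rot [ 0.03 -1.08 -0.  ]
world d [-0.0112 -0.0021 -0.0746] tool d (now) [-0.0125  0.0025  0.0744] tool d (aligned) [-0.0111  0.0026  0.0746]
[-0.0042  0.0008  0.0248] [-0.004   0.0008  0.0248] [-0.0039  0.0009  0.0249] rot/row [ 0.01 -0.36 -0.  ]
```

{"name": "send_rows", "arguments": {"plan": [{"linear": [-0.004,0.0008,0.006],"delta_rot": [0,-0.4,0],"fingers": 0.034},{"linear": [-0.004,0.0008,0.014],"delta_rot": [0,-0.4,0],"fingers": 0.034},{"linear": [-0.003,0.0008,0.02],"delta_rot": [0,-0.2,0],"fingers": 0.034},{"linear": [0,0,0.018],"delta_rot": [0,0,0],"fingers": 0.034},{"linear": [0,0,0.008],"delta_rot": [0,0,0],"fingers": 0.034},{"linear": [0,0,0],"delta_rot": [0,0,0],"fingers": 0.034},{"linear": [0,0,0],"delta_rot": [0,0,0],"fingers": 0.034},{"linear": [0,0,0],"delta_rot": [0,0,0],"fingers": 0.034}]}}

```text
clock: 40.93
position: [0.6197, -0.1452, 0.1047]
ee_rot: [0.0, 1.0, -0.024, -0.002]
contact_force: [-0.4, -0.0, -0.5]
width: 0.0426
```

```bash
python3 -c "
from h import *
plan(.6266,-.143,.0693,-.045,3)"
```

```text
pos [ 0.6197 -0.1452  0.1047] head -0.049 t 40.9333 w 0.0426 rot [ 0.06  0.24 -0.23]
world d [ 0.0069  0.0022 -0.0354] tool d (now) [ 0.0069 -0.0025  0.0354] tool d (aligned) [ 0.0068 -0.0025  0.0354]
[ 0.0023 -0.0008  0.0118] [ 0.0023 -0.0008  0.0118] [ 0.0023 -0.0008  0.0118] rot/row [ 0.02  0.08 -0.08]
```

{"name": "send_rows", "arguments": {"plan": [{"linear": [0.002,-0.001,0.004],"delta_rot": [0,0.1,-0.1],"fingers": 0.034},{"linear": [0.002,-0.001,0.008],"delta_rot": [0,0.1,-0.1],"fingers": 0.034},{"linear": [0.001,0,0.01],"delta_rot": [0,0,0],"fingers": 0.034},{"linear": [0,0,0.007],"delta_rot": [0,0,0],"fingers": 0.034},{"linear": [0,0,0.002],"delta_rot": [0,0,0],"fingers": 0.034},{"linear": [0,0,0],"delta_rot": [0,0,0],"fingers": 0.034},{"linear": [0,0,0],"delta_rot": [0,0,0],"fingers": 0.034},{"linear": [0,0,0],"delta_rot": [0,0,0],"fingers": 0.034}]}}

```text
clock: 41.6
position: [0.6274, -0.1437, 0.0729]
ee_rot: [0.001, 1.0, -0.022, 0.002]
contact_force: [0.2, -0.4, -1.5]
width: 0.0422
```

```bash
python3 -c "
from h import *
plan(.6266,-.143,.0693,-.045,1)"
```

```text
pos [ 0.6274 -0.1437  0.0729] head -0.045 t 41.6 w 0.0422 rot [ 0.15 -0.27  0.02]
world d [-0.0008  0.0007 -0.0036] tool d (now) [-0.0009 -0.0006  0.0036] tool d (aligned) [-0.0009 -0.0006  0.0036]
[-0.0009 -0.0006  0.0036] rot/row [ 0.15 -0.27  0.02]
```

{"name": "send_rows", "arguments": {"plan": [{"linear": [0,0,0.0025],"delta_rot": [0.1,-0.2,0],"fingers": 0.034},{"linear": [0,0,0.001],"delta_rot": [0,0,0],"fingers": 0.034},{"linear": [0,0,0],"delta_rot": [0,0,0],"fingers": 0.034},{"linear": [0,0,0],"delta_rot": [0,0,0],"fingers": 0.034},{"linear": [0,0,0],"delta_rot": [0,0,0],"fingers": 0.034}]}}

```text
clock: 42.02
position: [0.628, -0.144, 0.07]
ee_rot: [0.001, 1.0, -0.022, 0.001]
contact_force: [0.5, -1.0, -0.7]
width: 0.0428
```

{"name": "send_rows", "arguments": {"plan": [{"linear": [0,0,0.0007],"delta_rot": [0,0,0],"fingers": 0.038},{"linear": [0,0,0],"delta_rot": [0,0,0],"fingers": 0.046},{"linear": [0,0,0],"delta_rot": [0,0,0],"fingers": 0.055},{"linear": [0,0,0],"delta_rot": [0,0,0],"fingers": 0.068},{"linear": [0,0,0],"delta_rot": [0,0,0],"fingers": 0.068},{"linear": [0,0,-0.01],"delta_rot": [0,0,0],"fingers": 0.068},{"linear": [0,0,-0.025],"delta_rot": [0,0,0],"fingers": 0.07},{"linear": [0,0,-0.035],"delta_rot": [0,0,0],"fingers": 0.07},{"linear": [0,0,-0.035],"delta_rot": [0,0,0],"fingers": 0.07},{"linear": [0,0,-0.015],"delta_rot": [0,0,0],"fingers": 0.07},{"linear": [0,0,0],"delta_rot": [0,0,0],"fingers": 0.07},{"linear": [0,0,0],"delta_rot": [0,0,0],"fingers": 0.07}]}}

```text
clock: 43.02
position: [0.6274, -0.1437, 0.1979]
ee_rot: [0.001, 1.0, -0.022, 0.002]
contact_force: [0.2, 0.5, -0.8]
width: 0.07
```

{"name": "send_rows", "arguments": {"plan": [{"linear": [-0.02,0,0],"delta_rot": [0,0,0],"fingers": 0.07},{"linear": [-0.035,0,0],"delta_rot": [0,0,0],"fingers": 0.07},{"linear": [-0.035,0,0],"delta_rot": [0,0,0],"fingers": 0.07},{"linear": [-0.035,0,0],"delta_rot": [0,0,0],"fingers": 0.07},{"linear": [-0.035,0,0],"delta_rot": [0,0,0],"fingers": 0.07},{"linear": [-0.02,0,0],"delta_rot": [0,0,0],"fingers": 0.07},{"linear": [-0.01,0,0],"delta_rot": [0,0,0],"fingers": 0.07},{"linear": [0,0,0],"delta_rot": [0,0,0],"fingers": 0.07},{"linear": [0,0,0],"delta_rot": [0,0,0],"fingers": 0.07},{"linear": [0,0,0],"delta_rot": [0,0,0],"fingers": 0.07}]}}

```text
clock: 43.85
position: [0.4235, -0.1308, 0.1847]
ee_rot: [-0.003, 1.0, -0.022, -0.007]
contact_force: [0.2, 0.8, 0.5]
width: 0.0697
```

```bash
python3 - <<'E'
from h import *
s=manip.get_state();print(s['position'],s['clock'],s['qd'].round(3))
T=dict(b=((.6253,-.171),-.045),y=((.6231,.1515),.084))
for n,t,p in (("valve","b",(.6236,-.208)),("green_filter","b",(.6266,-.143)),("tee","y",(.63,.078)),("orange_filter","y",(.624,.1425)),("regulator","y",(.6176,.2163)),("white_filter",None,(.4584,.1756))):
    q=[*p,.04]; ms=masks(n,dict(scene=proj('scene',q)[0],top=proj('top',q)[0]))
    for c,k in ms.items():
        f=fit(n,{c:k},p,[0],z=.004 if t else 0); o=""
        if t:
            d=f[0][:2]-T[t][0];a=T[t][1];o=np.round([d[0]*np.cos(a)+d[1]*np.sin(a),-d[0]*np.sin(a)+d[1]*np.cos(a)],4)
        print(n,c,f,"tray xy",o)
for n in("scene","top"):
    im=cv2.convertScaleAbs(manip.get_image(n)[:,:,::-1],alpha=1.5)
    cv2.imwrite(f'pics/{n}6.png',cv2.resize(im,(768,576)))
E
```

```text
[ 0.42351535 -0.13084702  0.18470284] 43.85 [-0.001  0.012 -0.     0.005 -0.019  0.001]
valve scene (array([ 0.6231, -0.2126,  0.0956]), np.float64(0.717)) tray xy [-0.0003 -0.0417]
valve top (array([ 0.6238, -0.2091, -0.0479]), np.float64(0.877)) tray xy [ 0.0002 -0.0381]
green_filter scene (array([ 0.6293, -0.1447]), np.float64(0.783)) tray xy [0.0028 0.0265]
green_filter top (array([ 0.6272, -0.1427]), np.float64(0.899)) tray xy [0.0006 0.0284]
tee scene (array([0.6318, 0.0748, 0.1406]), np.float64(0.897)) tray xy [ 0.0022 -0.0772]
tee top (array([0.6326, 0.0785, 0.0921]), np.float64(0.91)) tray xy [ 0.0033 -0.0735]
orange_filter scene (array([0.6232, 0.1426]), np.float64(0.949)) tray xy [-0.0006 -0.0089]
orange_filter top (array([0.624 , 0.1425]), np.float64(0.901)) tray xy [ 0.0001 -0.009 ]
regulator scene (array([0.6187, 0.2162]), np.float64(0.938)) tray xy [0.001  0.0648]
regulator top (array([0.6203, 0.2165]), np.float64(0.864)) tray xy [0.0027 0.065 ]
white_filter scene (array([0.4586, 0.174 ]), np.float64(0.891)) tray xy 
white_filter top (array([0.4585, 0.1744]), np.float64(0.893)) tray xy
```

View pics/scene6.png

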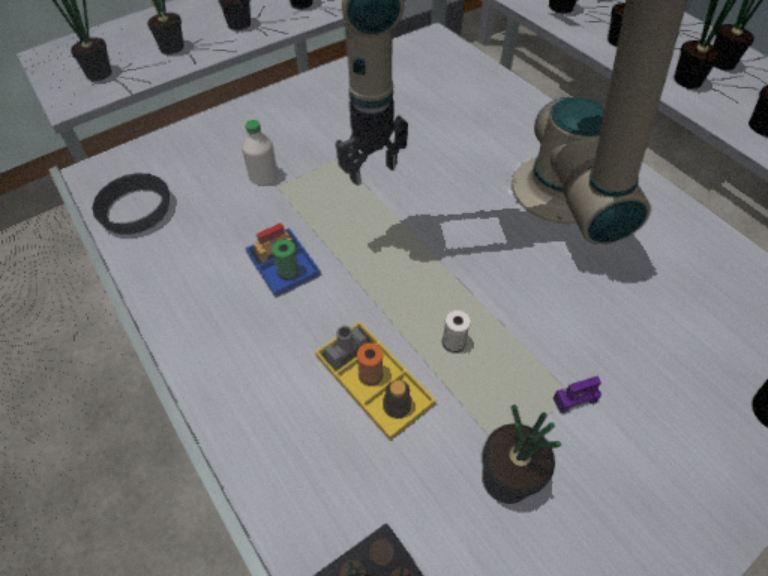

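View pics/top6.png

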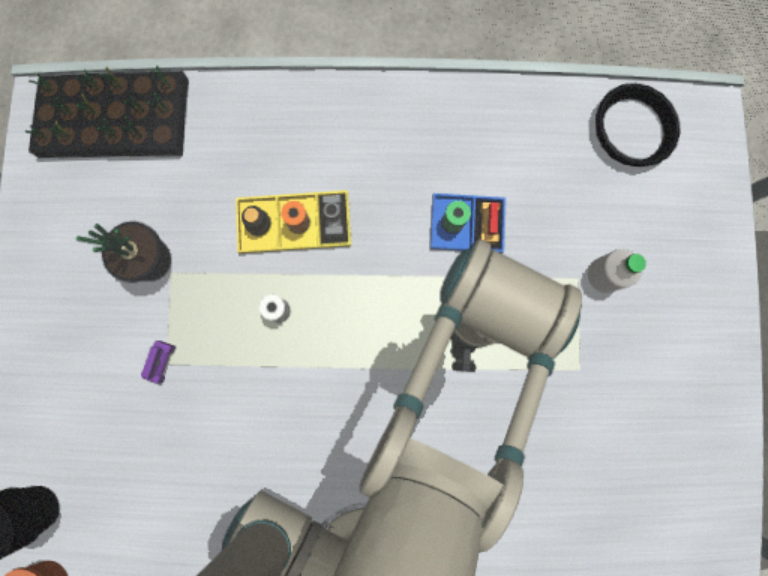

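All five parts stand upright in their cells. In the top picture: regulator (256,220), orange filter (294,215), tee (332,212), green filter (456,215), valve (490,222). The white filter, pot, bottle and purple look-alike are where they were, and the gripper is clear.

```bash
python3 -c "
from rig import manip
print(manip.sign_off())"
```

```text
the job is handed in; nothing more can be done
None
```

I made up both kits and handed the job in at about 44–45 s on the robot's clock, under the 120 s limit; no verdict was reported. I set down the tee, orange filter, regulator, brass valve and green filter one at a time and left the purple look-alike alone.

**Placing:** In the last fits every part lay within about 5 mm of its cell centre, in the right cell and inside tolerance. Both final pictures show all five upright. The gripper is open and clear of everything.

**Bystanders:** The fits put the white filter 1–2 mm from its first measured position. For the pot and the bottle I only compared the pictures, and they look unmoved.

**Disagreements:** The scene camera's last valve fit was poor: overlap 0.72 because the green filter partly hides it, and a yaw of +0.10 rad. The top camera gave −0.05 rad, in line with the tray. The two cameras also differed by up to 4 mm in position for the valve and the tee.

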